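# Get the squat paint jar out from behind the tall bottles

### The job

Take the three tall bottles out of the wooden caddy and stand them all in the metal tray, then lift out the squat jar they hem in and stand it in the middle of the round cork mat. After that put each bottle back in the caddy on the very spot it came from, keeping everything upright and leaving the blue brush mug, the tub and the tape roll where they are.

Things in the scene. Friction and masses are not known exactly. Their poses are not given: they have to be found in the camera images.
- round_bottle_mid (a point): Tall white plastic bottle with a round body 50 mm across up to 66 mm, a sloping shoulder and a thin neck. Total height 118 mm; the point is on its axis half-way up, 59 mm above its underside, z up. A black cylindrical screw cap, 30 mm across and 30 mm tall, forms the top: its middle is 44 mm above the point, easy to grip. About 0.15 kg.
- square_bottle_mid (a point): Tall white plastic bottle with a square body 44 x 44 mm, flat-shouldered at 70 mm, and a thin neck. Total height 118 mm; the point is on its axis half-way up, 59 mm above its underside, z up. A black cylindrical screw cap, 30 mm across and 30 mm tall, forms the top: its middle is 44 mm above the point, easy to grip. About 0.15 kg.
- cone_bottle_mid (a point): Tall white plastic bottle shaped as a cone, 52 mm across at the foot and 24 mm just below the cap (80 mm up). Total height 118 mm; the point is on its axis half-way up, 59 mm above its underside, z up. A black cylindrical screw cap, 30 mm across and 30 mm tall, forms the top: its middle is 44 mm above the point, easy to grip. About 0.15 kg.
- jar_mid (a point): The squat jar to fetch: white cylinder with a black lid of the same width, 50 mm across, 50 mm tall; the point is on its axis half-way up, 25 mm above its underside, z up. About 0.12 kg. It stands in the middle of the caddy's back row.
- caddy: Fixed wooden caddy, 154 mm (x) by 222 mm (y), origin under its centre, x to its back, z up. Floor top at 10 mm. Walls 6 mm thick: back, inner face x = 74, 50 mm tall; sides, inner faces y = +-105, 35 mm tall; front open. Pale discs drawn on the floor at (36,0) (jar), (36,68), (36,-68), (-32,0) mm: a bottle stands on each of the last three, within 5 mm; which one where varies; that is its spot.
- tray: Empty fixed aluminium tray, 236 mm (x) by 126 mm (y) outside, walls 3 mm thick; origin at the centre of its underside on the table, x along its length, z up; floor top 3 mm above the table, rim 12 mm. Room for the three bottles in a row, 70 mm apart.
- mat: Fixed round cork mat, 110 mm across, 6 mm thick, empty; origin at the centre of its underside on the table.
- brush_mug: Blue mug, 76 mm across and 85 mm tall, with paint brushes standing in it up to 230 mm high; origin at the centre of its underside. Bystander: leave it.
- tub: Small empty grey plastic tub, 90 mm across, 45 mm tall; origin at the centre of its underside. Bystander: leave it.
- tape: Roll of tan masking tape lying flat, 90 mm across, 25 mm tall; origin at the centre of its underside. Bystander: leave it.

How it is judged:
By the outcome, as a careful person would: the job done as asked, in the order asked, and still so for the second after the job is handed in, with the robot touching nothing.
It also fails if it takes over 144 s, if anything falls off the work surface, if the arm or the gripper's body presses on something with over 40 N, if the wrist force passes 120 N, or if a joint passes its speed limit or range.

### The arm

A 6-joint arm with a two-finger parallel gripper is mounted at the origin on the work surface. World frame = base frame: x ahead of the robot, y to its left, z up, the work surface at z = 0. Lengths are in m, angles in rad, forces in N, time in s.
With the tool pointing down it reaches from about 0.375 to 0.9 m from the base axis. Payload 3.1 kg.
Tool frame: the origin (TCP) lies at the centre of the arm's flange, where the gripper is bolted on; the fingertips stand 182 mm ahead of it and the grasp point (between the pads) lies 164 mm ahead of it; z points along the fingers, x is the direction in which the jaws open and shut, and the axes are right-handed (so a half turn about z gives the same grasp; the last joint's range is limited). The gripper opens to 87 mm and grips with 3 to 60 N. Pads are 19 mm wide; open, the fingers measure 117 mm over their backs; the gripper's body (75 mm by 190 mm) begins 51 mm behind the grasp point.
Start: joints at [-1.349, 0.527, 1.433, -0, 1.181, -0.178], TCP at [0.243, -0.576, 0.405] pointing down, gripper open.
Joint ranges: [-3.08, 3.08], [-0.75, 2.2], [0.22, 2.44], [-1.43, 4.57], [0, 2.65], [-2.85, 2.85]. Speed limits (rad/s): [2.79, 2.79, 3.14, 3.14, 3.14, 3.14].

### API

Orientations are given as a unit quaternion [x, y, z, w].
In Python, from rig import status, eyes, robot gives the robot as it stands. The module is installed in compiled form; this text tells all that it offers.
- The arm moves only by the tool step_arm, never from a script. Its argument "steps" is a list of rows, each a list of 7 numbers: the closure, from -1 (fully open) to 1 (shut), so that 0 is half open, then the shift along the tool's x, y, z each as a share of 0.025 m, from -1 to 1, then the turn, a rotation vector about the tool's x, y, z each as a share of 8 degrees, from -1 to 1. In form: [[jaw, dx, dy, dz, rx, ry, rz], ...]. A call has exactly 10 rows; each row shifts and turns the commanded pose from where the row before left it, along the tool's axes as they then stand; what a row does not reach is not made up. A row lasts 1/10 s, in which the tool goes at most 50 mm and 8.59 degrees, less where a joint would pass 70% of its speed; a pose out of reach is approached as far as the arm can. A call with a number of a shift or a turn outside -1 to 1 is refused whole. A call with a gripper value outside its range is refused whole. The fingers move at their own pace and stop on an object; "squeeze" is the grip in N (left out, the last holds). Time passes only in rows, so rows that do not move let the fingers close, or fill a call up. It gives the time, the measured TCP pose, the force and the opening at its end, in the units of the state.
- status.get_obs(): the state, without advancing time (a new reading comes with each control period).
- eyes.camera(name): name is "scene" or "top" or "wrist"; returns (picture, depth): 400x640x3 uint8, red, green, blue; 400x640 float32, m along the optical axis (not along the pixel's ray), 0 where there is no reading.
- eyes.camera_info(name): a dict with "K" (3x3 intrinsics, pixels), "R" (3x3) and "t" (3): a world point X has camera coordinates R X + t. Camera axes: x right, y down, z forward; pixel columns grow to the right and rows downward; lengths in m; the calibration is good to about 2 mm. A picture is of the moment at which its call begins: read the wrist's pose just before it. camera_info takes no time and is no camera call; for the wrist camera it gives the pose at the moment of the call.
- robot.hand_in(): hands the job in, once; it reports no verdict.
The state is a dict: "time": time; "q": joint angles; "joint_velocities": joint speeds; "joint_torque": joint torques, N m; "position": TCP position; "tool_rot": TCP orientation; "ft_force": force on the tool from outside, world axes, zero at the start; "moment": the same for the moment, N m; "grip_width": finger opening in m.
Only numpy, scipy, OpenCV 4.12 (cv2) and the standard library are available. Lean on these libraries where they do the work, as an engineer would, in place of code of your own. Each camera call takes 0.05 s, during which the arm holds its last target.

## Working session

There is one attempt and no reset: what is moved stays moved. The work goes in short steps, Python scripts to look and compute and a tool call to move; the robot and the scene stay as the last step left them, time stands still between calls to the robot, and variables do not carry over. Pictures are saved under pics/ and viewed, and the job is handed in when it is done.

Besides the shell and the picture viewer there is one more tool, called after "Call:" as a command line: name --pt "numbers of a row" for each row, then --argument value for the rest. step_arm: Moves the arm, as the interface text tells. Its arguments: {"type":"object","properties":{"steps":{"type":"array"},"squeeze":{"type":"number"}},"required":["steps"]}

```bash
mkdir -p pics; ls
python3 - <<'E'
from rig import status, eyes
import cv2,numpy as np
o=status.get_obs()
for k,v in o.items(): print(k,np.round(v,4))
for n in ["scene","top"]:
    p,d=eyes.camera(n); cv2.imwrite(f"pics/{n}0.png",p[:,:,::-1]); np.savez(f"{n}0.npz",p=p,d=d)
    i=eyes.camera_info(n); print(n,i)
E
```

```text
pics
time 0.0
q [-1.3495  0.5285  1.4339  0.      1.1814 -0.1785]
joint_velocities [ 0.0001  0.0005  0.0008 -0.0019 -0.0001  0.0014]
joint_torque [-1.50000e-03 -4.40053e+01 -1.76590e+01  6.32000e-02  5.82000e-02
 -2.00000e-04]
position [ 0.2432 -0.5754  0.4038]
tool_rot [ 8.334e-01 -5.526e-01 -8.000e-04 -8.000e-04]
ft_force [ 0.57    0.4777 -0.4055]
moment [-0.0103  0.0141  0.0152]
grip_width 0.0869
scene {'K': array([[490.79889143,   0.        , 321.09458025],
       [  0.        , 490.79889143, 202.3159446 ],
       [  0.        ,   0.        ,   1.        ]]), 'R': array([[ 0.58955897,  0.80765272, -0.01083093],
       [ 0.47392772, -0.35674728, -0.80506142],
       [-0.65407395,  0.46949811, -0.59309257]]), 't': array([-0.33274684, -0.19565033,  1.49239573])}
top {'K': array([[414.37700339,   0.        , 316.16820502],
       [  0.        , 414.37700339, 196.60403394],
       [  0.        ,   0.        ,   1.        ]]), 'R': array([[ 0.01749759, -0.99974931,  0.01396949],
       [-0.99850622, -0.01819572, -0.05151941],
       [ 0.05176068, -0.01304716, -0.99857429]]), 't': array([-0.02290031,  0.55310092,  0.91503774])}
```

View pics/scene0.png

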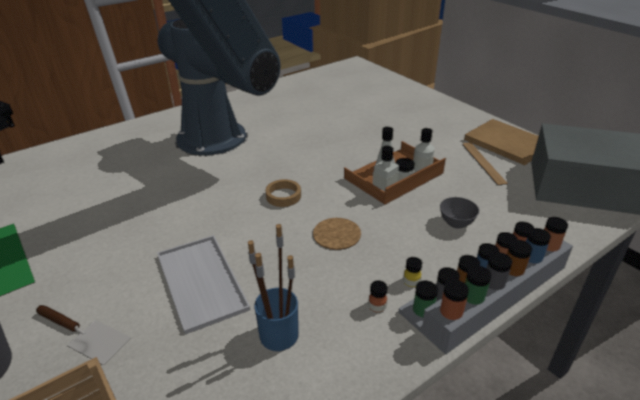

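View pics/top0.png

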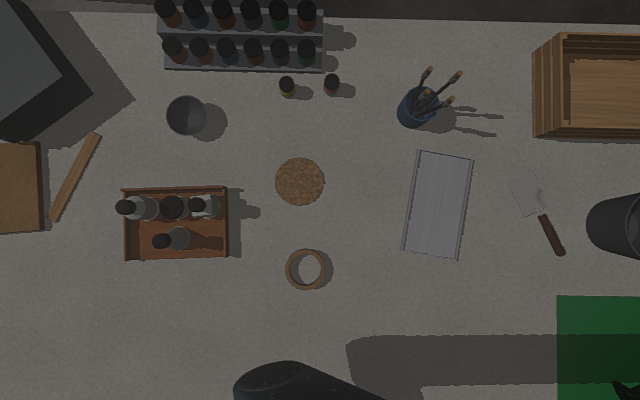

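The top view shows the caddy at px (122–228, 185–260) with its open front towards the robot. The mat is at (299,181), the tray at (437,205), the tape at (305,269), the tub at (186,115) and the mug at (418,107). Next I'll measure these from the masks and depth.

```bash
cat > h.py <<'E'
import numpy as np,cv2
from rig import status,eyes
def cloud(d,i):
    v,u=np.mgrid[0:d.shape[0],0:d.shape[1]]
    K=i['K'];x=(u-K[0,2])/K[0,0]*d;y=(v-K[1,2])/K[1,1]*d
    P=np.stack([x,y,d],-1)-i['t']
    W=P@i['R']; W[d==0]=np.nan
    return W
def ray(uv,i,z):
    K=i['K'];uv=np.atleast_2d(np.asarray(uv,float))
    c=np.c_[(uv[:,0]-K[0,2])/K[0,0],(uv[:,1]-K[1,2])/K[1,1],np.ones(len(uv))]@i['R']
    o=-i['R'].T@i['t']
    return o+c*((z-o[2])/c[:,2])[:,None]
def proj(X,i):
    c=np.atleast_2d(X)@i['R'].T+i['t'];p=c@i['K'].T
    return p[:,:2]/p[:,2:]
E
python3 - <<'E'
from h import *
i=eyes.camera_info('top');f=np.load('top0.npz');p,d=f['p'],f['d']
W=cloud(d,i)
z=W[...,2]
print('table z',np.nanmedian(z[280:320,150:250]),np.nanmedian(z[100:140,250:270]))
# tops
reg=np.zeros(z.shape,bool);reg[180:265,110:235]=1
m=(reg&(z>.112)&(z<.15)).astype(np.uint8)
n,l,s,c=cv2.connectedComponentsWithStats(m)
for k in range(1,n):
    if s[k,4]>10: 
        q=W[l==k];print(c[k],s[k],np.round(np.median(q,0),4),np.round((q.min(0)+q.max(0))/2,4), np.round(np.ptp(q,0),3))
m=(reg&(z>.05)&(z<.07)).astype(np.uint8)
n,l,s,c=cv2.connectedComponentsWithStats(m)
for k in range(1,n):
    if s[k,4]>10: 
        q=W[l==k];print('mid',c[k],s[k],np.round(np.median(q,0),4))
g=cv2.resize(p[170:275,100:245,::-1],None,fx=5,fy=5,interpolation=cv2.INTER_CUBIC)
cv2.imwrite('pics/caddy.png',cv2.convertScaleAbs(g,alpha=1.8))
g=cv2.resize(p[140:300,270:490,::-1],None,fx=3.6,fy=3.6,interpolation=cv2.INTER_CUBIC)
cv2.imwrite('pics/mt.png',cv2.convertScaleAbs(g,alpha=1.5))
f=np.load('scene0.npz')
g=cv2.resize(f['p'][110:220,330:460,::-1],None,fx=5,fy=5,interpolation=cv2.INTER_CUBIC)
cv2.imwrite('pics/cs.png',cv2.convertScaleAbs(g,alpha=1.3))
E
```

```text
table z -0.0006073551953374239 -0.0003555543378636723
[195.90147783 204.23152709] [188 197  17  15 203] [0.5286 0.2236 0.1269] [0.5287 0.2254 0.122 ] [0.028 0.028 0.02 ]
[124.21621622 206.75675676] [116 199  18  16 222] [0.5206 0.3639 0.1268] [0.5214 0.3658 0.1216] [0.029 0.028 0.018]
[160.38139535 240.8       ] [152 234  18  15 215] [0.4554 0.2909 0.1268] [0.4551 0.2925 0.1216] [0.028 0.029 0.018]
mid [164.09090909 187.81818182] [161 187   7   3  11] [0.5642 0.3143 0.0508]
mid [214.03921569 204.2745098 ] [212 194   5  21  51] [0.5311 0.2044 0.0582]
mid [146.         207.95833333] [137 196  14  24  96] [0.5205 0.3455 0.0602]
mid [171.16741071 206.83482143] [159 196  25  23 448] [0.5236 0.2947 0.0594]
mid [176.03636364 238.72727273] [166 230  16  19 110] [0.4573 0.2796 0.06  ]
```

View pics/caddy.png

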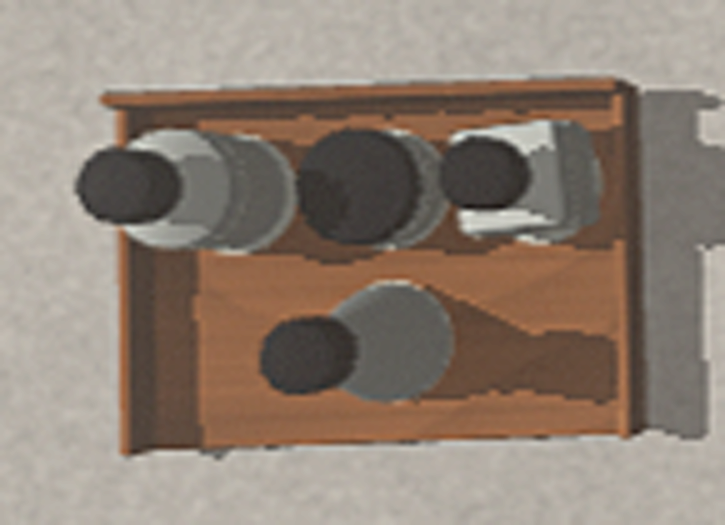

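View pics/cs.png

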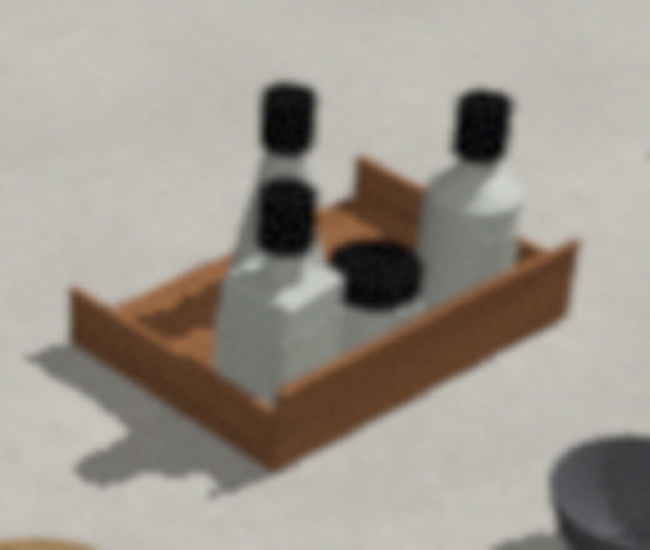

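View pics/mt.png

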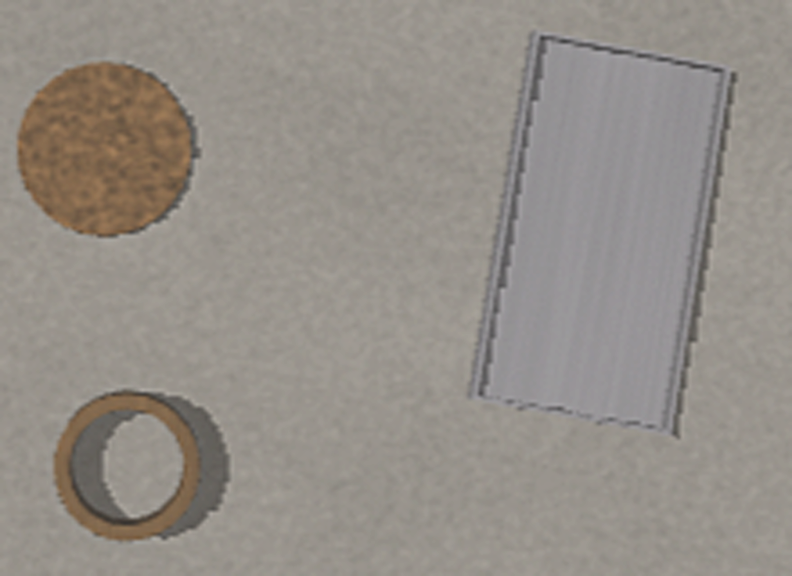

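In the close-ups, the round bottle is at the +y back spot, the square one at the −y back spot and the cone on the front spot. The jar is between the two back bottles. I'll measure the fixtures next.

Run:
```python
from h import *
i=eyes.camera_info('top');f=np.load('top0.npz');p,d=f['p'],f['d']
W=cloud(d,i);z=W[...,2]
# caps by ray
for bx in [(185,192,30,25),(112,194,30,25),(148,229,30,25)]:
    m=np.zeros(z.shape,np.uint8);x,y,w,h=bx;m[y:y+h,x:x+w]=(z[y:y+h,x:x+w]>.1245)
    cs,_=cv2.findContours(m,0,1);c=max(cs,key=cv2.contourArea);(u,v),r=cv2.minEnclosingCircle(c)
    M=cv2.moments(m,True);uv=(M['m10']/M['m00'],M['m01']/M['m00'])
    print('cap',np.round(ray(uv,i,.128)[0],4),np.round(ray((u,v),i,.128)[0],4),r)
# jar lid z~.06
m=np.zeros(z.shape,np.uint8);m[190:225,155:187]=(abs(z[190:225,155:187]-.0595)<.005)
M=cv2.moments(m,True);print('jar',ray((M['m10']/M['m00'],M['m01']/M['m00']),i,.06),M['m00'])
hsv=cv2.cvtColor(p,cv2.COLOR_RGB2HSV)
# mat
def comp(m,box):
    mm=np.zeros(z.shape,np.uint8);x0,y0,x1,y1=box;mm[y0:y1,x0:x1]=m[y0:y1,x0:x1]
    cs,_=cv2.findContours(mm,0,1);return max(cs,key=cv2.contourArea)
sat=hsv[...,1]
print('sat table',np.median(sat[280:320,150:250]),'mat',np.median(sat[175:190,290:310]))
c=comp((sat>70).astype(np.uint8),(265,145,335,220));(u,v),r=cv2.minEnclosingCircle(c)
M=cv2.moments(c);uv=(M['m10']/M['m00'],M['m01']/M['m00']);e=cv2.fitEllipse(c)
print('mat',ray(uv,i,.006),ray(e[0],i,.006),e,r)
# tray: depth >1.5mm? use height map
c=comp((z>.006).astype(np.uint8),(390,140,485,270))
c2=comp((z>.0015).astype(np.uint8),(390,140,485,270))
for cc in(c,c2):
    R=cv2.minAreaRect(ray(cc[:,0],i,.012)[:,:2].astype(np.float32)*1000);print('tray',R)
# mug
q=W[60:140,380:480].reshape(-1,3)
for lo,hi in((.07,.095),(.1,.15),(.15,.2),(.2,.25)):
    k=(q[:,2]>lo)&(q[:,2]<hi);print('mug',lo,q[k].min(0),q[k].max(0))
# caddy
m=((z>.044)&(z<.056));m[:, :110]=0;m[:,240:]=0;m[:175]=0;m[195:]=0
q=W[m];q=q[q[:,0]>.55];vx=np.polyfit(q[:,1],q[:,0],1);print('backwall x=',vx,len(q),q.min(0),q.max(0))
for n,(a,b) in {'L':(110,135),'R':(215,240)}.items():
    m=((z>.029)&(z<.041));m[:,:a]=0;m[:,b:]=0;m[:210]=0;m[265:]=0
    q=W[m];print(n,np.polyfit(q[:,0],q[:,1],1),q.min(0),q.max(0),len(q))
for nm,b in {'tape':(280,240,330,295),'tub':(160,90,215,140)}.items():
    c=comp((z>.012).astype(np.uint8),b);e=cv2.minEnclosingCircle(c);print(nm,ray(e[0],i,.025 if nm=='tape' else .045))
```

```text
cap [0.5284 0.2254 0.128 ] [0.5283 0.2253 0.128 ] 7.440154552459717
cap [0.5212 0.3658 0.128 ] [0.5214 0.3658 0.128 ] 7.6847968101501465
cap [0.4556 0.2923 0.128 ] [0.4556 0.2922 0.128 ] 7.681521892547607
jar [[0.52364728 0.29517762 0.06      ]] 435.0
sat table 20.0 mat 103.0
mat [[0.58852394 0.02767932 0.006     ]] [[0.58852037 0.02767315 0.006     ]] ((298.4375, 181.00535583496094), (46.910762786865234, 47.281883239746094), 87.82780456542969) 24.026126861572266
tray ((542.4803466796875, -285.34771728515625), (127.6297607421875, 235.91244506835938), 80.61286926269531)
tray ((542.4965209960938, -286.8724365234375), (141.8057861328125, 248.99607849121094), 80.05516815185547)
mug 0.07 [ 0.71379807 -0.26801956  0.07003781] [ 0.78753624 -0.19271404  0.09477559]
mug 0.1 [ 0.72366661 -0.25790102  0.10001586] [ 0.78013522 -0.20420895  0.14985345]
mug 0.15 [ 0.71803029 -0.26264909  0.15074386] [ 0.7852638  -0.19664363  0.19983506]
mug 0.2 [ 0.71899074 -0.26508437  0.20022207] [ 0.78504639 -0.19656272  0.23196131]
backwall x= [-0.04856672  0.57918183] 295 [0.55315381 0.18823221 0.04429583] [0.57317543 0.40936524 0.05331848]
L [0.05049634 0.3772975 ] [0.40740413 0.39545065 0.02901653] [0.50469693 0.40514177 0.03872888] 154
R [0.08595834 0.14564492] [0.41729445 0.18101309 0.02912632] [0.51945505 0.20257971 0.040595  ] 153
tape [[0.39319837 0.00886566 0.025     ]]
tub [[0.72458522 0.27393548 0.045     ]]
```

```bash
cat >> h.py <<'E'
from scipy.spatial.transform import Rotation as Ro
def go(*target,yaw=None):
    o=status.get_obs();R=Ro.from_quat(o['tool_rot']).as_matrix()
    p=np.array(o['position'])
    print('t',o['time'],'pos',np.round(p,4),'yaw',np.round(np.degrees(np.arctan2(R[1,0],R[0,0])),2),'zax',np.round(R[:,2],4),'F',np.round(o['ft_force'],1),'w',round(float(o['grip_width']),4),'q6',np.round(o['q'][5],2))
    for t in target:
        t=np.array(t);dl=R.T@(t-p);print('units to',t,':',np.round(dl/.025,2));p=t
E
python3 - <<'E'
from h import *
go()
i=eyes.camera_info('scene');f=np.load('scene0.npz');p,d=f['p'],f['d'];W=cloud(d,i);z=W[...,2]
# caps & lids black tops in scene view: project top-derived positions for comparison
for n,X in dict(sq=(.5284,.2254,.113),rd=(.5212,.3658,.113),cn=(.4556,.2923,.113),mat=(.5885,.0277,.006),jar=(.5236,.2952,.06)).items(): print(n,proj(X,i))
v=cv2.cvtColor(p,cv2.COLOR_RGB2HSV)[...,2]
m=(v<50).astype(np.uint8);m[:120]=0;m[190:]=0;m[:,:370]=0;m[:,445:]=0
n,l,s,c=cv2.connectedComponentsWithStats(m)
for k in range(1,n):
    if s[k,4]>30:print(s[k],c[k])
E
```

```text
t 0.1 pos [ 0.2432 -0.5754  0.4039] yaw -67.09 zax [-4.0e-04  1.9e-03 -1.0e+00] F [0.4 0.  0.6] w 0.087 q6 -0.18
sq [[387.16312183 154.04294483]]
rd [[426.09298979 135.85484308]]
cn [[387.34709917 134.40669188]]
mat [[337.14033311 232.43561331]]
jar [[404.81120299 162.70629092]]
[383 127  10  14 117] [387.         133.58119658]
[421 129  11  14 121] [425.90082645 135.09917355]
[381 146  12  15 152] [386.76973684 153.10526316]
[396 158  19  14 199] [405.40703518 164.29648241]
```

Call:
step_arm --pt "-1 0 0 -0.2 0 0 0.8375" --pt "-1 0 0 -0.2 0 0 0.8375" --pt "-1 0 0 -0.2 0 0 0.8375" --pt "-1 0 0 0 0 0 0" --pt "-1 -1 -0.4 0 0 0 0" --pt "-1 -1 -0.4 0 0 0 0" --pt "-1 -1 -0.4 0 0 0 0" --pt "-1 -1 -0.4 0 0 0 0" --pt "-1 -1 -0.4 0 0 0 0" --pt "-1 -1 -0.4 0 0 0 0"

```text
time: 1.1
position: [0.296, -0.4217, 0.4193]
tool_rot: [0.725, -0.689, -0.0, -0.0]
ft_force: [0.1, -0.2, -0.3]
grip_width: 0.087
```

The scene camera agrees with the top view to within 1 px on all three caps.

```bash
python3 -c "
from h import *
go((.5284,.2254,.42))"
```

```text
t 1.1 pos [ 0.296  -0.4217  0.4193] yaw -87.04 zax [-3.e-04  9.e-04 -1.e+00] F [ 0.1 -0.2 -0.3] w 0.087 q6 0.34
units to [0.5284 0.2254 0.42  ] : [-2.537e+01 -1.062e+01 -1.000e-02]
```

Call:
step_arm --pt "-1 -1 -0.6 0 0 0 0" --pt "-1 -1 -0.6 0 0 0 0" --pt "-1 -1 -0.6 0 0 0 0" --pt "-1 -1 -0.6 0 0 0 0" --pt "-1 -1 -0.6 0 0 0 0" --pt "-1 -1 -0.6 0 0 0 0" --pt "-1 -1 -0.6 0 0 0 0" --pt "-1 -1 -0.6 0 0 0 0" --pt "-1 -1 -0.6 0 0 0 0" --pt "-1 -1 -0.6 0 0 0 0"

```text
time: 2.1
position: [0.4337, -0.1647, 0.4194]
tool_rot: [0.725, -0.689, -0.0, 0.0]
ft_force: [0.6, -0.0, 0.8]
grip_width: 0.0873
```

Call:
step_arm --pt "-1 -1 -0.3 0 0 0 0" --pt "-1 -1 -0.3 0 0 0 0" --pt "-1 -1 -0.3 0 0 0 0" --pt "-1 -1 -0.3 0 0 0 0" --pt "-1 -1 -0.3 0 0 0 0" --pt "-1 -1 -0.3 0 0 0 0" --pt "-1 -1 -0.3 0 0 0 0" --pt "-1 -1 -0.3 0 0 0 0" --pt "-1 -1 -0.3 0 0 0 0" --pt "-1 -1 -0.3 0 0 0 0"

```text
time: 3.1
position: [0.4961, 0.0886, 0.4193]
tool_rot: [0.725, -0.688, -0.0, 0.0]
ft_force: [-0.5, 0.0, 0.1]
grip_width: 0.087
```

```bash
python3 -c "
from h import *
go((.5284,.2254,.42))
i=eyes.camera_info('wrist')
p,d=eyes.camera('wrist');cv2.imwrite('pics/w1.png',p[:,:,::-1])
print(i['K'],-i['R'].T@i['t'])
for X in ((.5284,.2254,.128),(.5212,.3658,.128),(.4556,.2923,.128),(.5236,.2952,.06)): print(proj(X,i))"
```

```text
t 3.1 pos [0.4961 0.0886 0.4193] yaw -87.02 zax [-9.e-04 -0.e+00 -1.e+00] F [-0.5  0.   0.1] w 0.087 q6 1.47
units to [0.5284 0.2254 0.42  ] : [-5.4  -1.58 -0.03]
[[277.52010812   0.         321.67639073]
 [  0.         277.52010812 198.07639022]
 [  0.           0.           1.        ]] [0.58125852 0.09263218 0.3998569 ]
[[184.17683421 158.8509781 ]]
[[ 41.26763543 158.68112378]]
[[127.314267   223.90216803]]
[[153.28806774 150.41114357]]
```

View pics/w1.png

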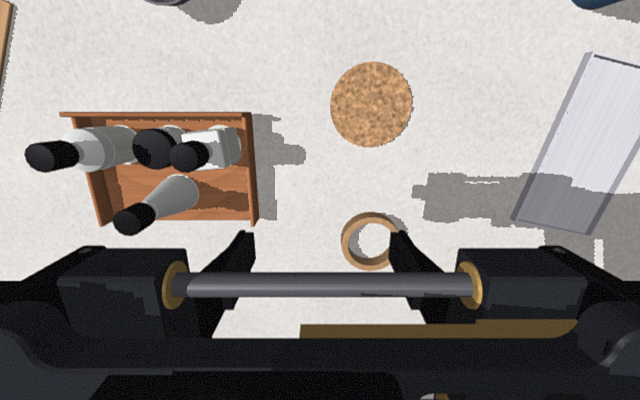

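The caps in the wrist view, at (186,157), (42,157) and (129,220), match the predictions to about 2–3 px. I'll hover and refine.

Call:
step_arm --pt "-1 -0.9 -0.26 0 0 0 0" --pt "-1 -0.9 -0.26 0 0 0 0" --pt "-1 -0.9 -0.26 0 0 0 0" --pt "-1 -0.9 -0.26 0 0 0 0" --pt "-1 -0.9 -0.26 0 0 0 0" --pt "-1 -0.9 -0.28 0 0 0 0" --pt "-1 0 0 0 0 0 0" --pt "-1 0 0 0 0 0 0" --pt "-1 0 0 0 0 0 0" --pt "-1 0 0 0 0 0 0"

```text
time: 4.15
position: [0.5288, 0.2233, 0.4196]
tool_rot: [0.724, -0.69, -0.0, 0.0]
ft_force: [0.3, 1.0, 0.1]
grip_width: 0.0874
```

```bash
cat >> h.py <<'E'
def caps(cyl,zt=.128,r=.03,lo=.12,hi=.14):
    i=eyes.camera_info('wrist');p,d=eyes.camera('wrist');W=cloud(d,i)
    for X in cyl:
        m=((np.hypot(W[...,0]-X[0],W[...,1]-X[1])<r)&(W[...,2]>lo)&(W[...,2]<hi))
        if m.sum()<10: print(X,'unseen');continue
        q=W[m];zt=np.percentile(q[:,2],70);mm=(m&(W[...,2]>zt-.004)).astype(np.uint8)
        c=max(cv2.findContours(mm,0,1)[0],key=cv2.contourArea)
        (u,v),rr=cv2.minEnclosingCircle(c);print(X,'->',np.round(ray((u,v),i,zt)[0],4),'mean',np.round(W[mm>0].mean(0),4),'dia',round(2*rr*(i['R']@np.array([*X[:2],zt])+i['t'])[2]/i['K'][0,0],4))
    return p
E
python3 -c "
from h import *
go((.5284,.2254,.42))
p=caps([(.5284,.2254),(.5212,.3658),(.4556,.2923)]);cv2.imwrite('pics/w2.png',p[:,:,::-1])
"
```

```text
t 4.15 pos [0.5288 0.2233 0.4196] yaw -87.23 zax [-7.e-04 -4.e-04 -1.e+00] F [0.3 1.  0.1] w 0.0874 q6 1.73
units to [0.5284 0.2254 0.42  ] : [-0.08  0.01 -0.01]
(0.5284, 0.2254) -> [0.5299 0.2266 0.129 ] mean [0.5298 0.2266 0.1286] dia 0.0292
(0.5212, 0.3658) -> [0.5232 0.3657 0.129 ] mean [0.5225 0.3663 0.1285] dia 0.0313
(0.4556, 0.2923) -> [0.4575 0.2919 0.1288] mean [0.4567 0.2872 0.1284] dia 0.0273
```

View pics/w2.png

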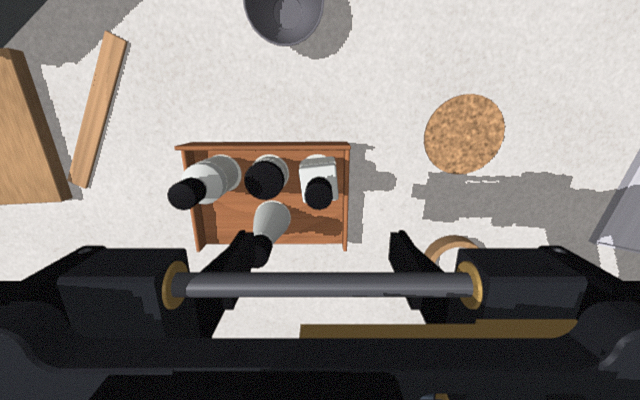

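The wrist and top cameras agree to 2 mm; I'll use the average, (0.529, 0.226). Descending now on the square bottle's cap.

Call:
step_arm --pt "-1 -0.11 0 0.9 0 0 0" --pt "-1 0 0 0.9 0 0 0" --pt "-1 0 0 0.9 0 0 0" --pt "-1 0 0 0.9 0 0 0" --pt "-1 0 0 0.9 0 0 0" --pt "-1 0 0 0.7 0 0 0" --pt "-1 0 0 0.4 0 0 0" --pt "-1 0 0 0 0 0 0" --pt "0 0 0 0 0 0 0" --pt "0.3 0 0 0 0 0 0" --squeeze 20

```text
time: 5.2
position: [0.5293, 0.227, 0.2808]
tool_rot: [0.724, -0.69, 0.001, -0.001]
ft_force: [0.2, -0.6, 0.1]
grip_width: 0.0778
```

Call:
step_arm --pt "1 0 0 0 0 0 0" --pt "1 0 0 0 0 0 0" --pt "1 0 0 0 0 0 0" --pt "1 0 0 0 0 0 0" --pt "1 0 0 0 0 0 0" --pt "1 0 0 0 0 0 0" --pt "1 0 0 0 0 0 0" --pt "1 0 0 0 0 0 0" --pt "1 0 0 0 0 0 0" --pt "1 0 0 0 0 0 0"

```text
time: 6.2
position: [0.5288, 0.227, 0.2797]
tool_rot: [0.724, -0.69, 0.0, 0.0]
ft_force: [0.6, -0.2, 0.6]
grip_width: 0.0294
```

```bash
python3 -c "
from h import *
go()"
```

```text
t 6.2 pos [0.5288 0.227  0.2797] yaw -87.19 zax [-1.e-04 -1.e-04 -1.e+00] F [ 0.6 -0.2  0.6] w 0.0294 q6 1.73
```

Call:
step_arm --pt "1 0 0 -0.4 0 0 0" --pt "1 0 0 -0.8 0 0 0" --pt "1 0 0 -1 0 0 0" --pt "1 0 0 -1 0 0 0" --pt "1 0 0 -1 0 0 0" --pt "1 0 0 -0.8 0 0 0" --pt "1 0 0 -0.4 0 0 0" --pt "1 0.3 0 0 0 0 0" --pt "1 0.6 0 0 0 0 0" --pt "1 0.9 -0.1 0 0 0 0"

```text
time: 7.2
position: [0.5326, 0.1815, 0.4132]
tool_rot: [0.725, -0.689, -0.001, 0.002]
ft_force: [-0.8, -0.0, -2.0]
grip_width: 0.0295
```

```bash
python3 -c "
from h import *
go((.5938,-.294,.42),(.5938,-.294,.273))"
```

```text
t 7.2 pos [0.5326 0.1815 0.4132] yaw -87.1 zax [-3.7e-03 -6.0e-04 -1.0e+00] F [-0.8 -0.  -2. ] w 0.0295 q6 1.65
units to [ 0.5938 -0.294   0.42  ] : [19.12 -1.48 -0.27]
units to [ 0.5938 -0.294   0.273 ] : [-0.   -0.02  5.88]
```

Call:
step_arm --pt "1 1 -0.08 0 0 0 0" --pt "1 1 -0.08 0 0 0 0" --pt "1 1 -0.08 0 0 0 0" --pt "1 1 -0.08 0 0 0 0" --pt "1 1 -0.08 0 0 0 0" --pt "1 1 -0.08 0 0 0 0" --pt "1 1 -0.08 0 0 0 0" --pt "1 1 -0.08 0 0 0 0" --pt "1 1 -0.08 0 0 0 0" --pt "1 1 -0.08 0 0 0 0"

```text
time: 8.2
position: [0.5649, -0.0687, 0.4129]
tool_rot: [0.724, -0.69, -0.002, 0.001]
ft_force: [0.3, -0.1, -1.8]
grip_width: 0.0291
```

Call:
step_arm --pt "1 1 -0.08 0 0 0 0" --pt "1 1 -0.08 0 0 0 0" --pt "1 1 -0.08 0 0 0 0" --pt "1 1 -0.08 0 0 0 0" --pt "1 1 -0.08 0 0 0 0" --pt "1 1 -0.08 0 0 0 0" --pt "1 1 -0.08 0 0 0 0" --pt "1 0.8 -0.08 0 0 0 0" --pt "1 0.6 0 0 0 0 0" --pt "1 0 0 0 0 0 0"

```text
time: 9.2
position: [0.5916, -0.2779, 0.4138]
tool_rot: [0.723, -0.691, -0.0, 0.0]
ft_force: [0.2, 0.8, -2.3]
grip_width: 0.0293
```

```bash
python3 -c "
from h import *
go((.5938,-.294,.42),(.5938,-.294,.273))"
```

```text
t 9.2 pos [ 0.5916 -0.2779  0.4138] yaw -87.34 zax [-9.e-04 -1.e-04 -1.e+00] F [ 0.2  0.8 -2.3] w 0.0293 q6 0.91
units to [ 0.5938 -0.294   0.42  ] : [ 0.65 -0.06 -0.25]
units to [ 0.5938 -0.294   0.273 ] : [-0.   -0.01  5.88]
```

Call:
step_arm --pt "1 0.4 -0.06 0.5 0 0 0" --pt "1 0.25 0 1 0 0 0" --pt "1 0 0 1 0 0 0" --pt "1 0 0 1 0 0 0" --pt "1 0 0 0.9 0 0 0" --pt "1 0 0 0.6 0 0 0" --pt "1 0 0 0.3 0 0 0" --pt "1 0 0 0.2 0 0 0" --pt "1 0 0 0.1 0 0 0" --pt "1 0 0 0 0 0 0"

```text
time: 10.2
position: [0.5946, -0.2917, 0.2753]
tool_rot: [0.724, -0.69, 0.001, -0.0]
ft_force: [0.0, -0.1, -2.5]
grip_width: 0.0297
```

```bash
python3 -c "
from h import *
go((.5938,-.294,.273))"
```

```text
t 10.2 pos [ 0.5946 -0.2917  0.2753] yaw -87.18 zax [ 1.e-03 -7.e-04 -1.e+00] F [ 0.  -0.1 -2.5] w 0.0297 q6 0.9
units to [ 0.5938 -0.294   0.273 ] : [0.09 0.03 0.09]
```

Call:
step_arm --pt "1 0 0 0.06 0 0 0" --pt "1 0 0 0.05 0 0 0" --pt "1 0 0 0 0 0 0" --pt "1 0 0 0 0 0 0" --pt "0.2 0 0 0 0 0 0" --pt "0 0 0 0 0 0 0" --pt "-0.5 0 0 0 0 0 0" --pt "-1 0 0 0 0 0 0" --pt "-1 0 0 0 0 0 0" --pt "-1 0 0 0 0 0 0"

```text
time: 11.2
position: [0.5943, -0.2916, 0.2719]
tool_rot: [0.724, -0.69, -0.0, 0.0]
ft_force: [-0.1, 0.4, 0.1]
grip_width: 0.0669
```

```bash
python3 -c "
from h import *
go((.5946,-.2917,.41),(.457,.292,.41))"
```

```text
t 11.2 pos [ 0.5943 -0.2916  0.2719] yaw -87.19 zax [-1.e-04  1.e-04 -1.e+00] F [-0.1  0.4  0.1] w 0.0669 q6 0.9
units to [ 0.5946 -0.2917  0.41  ] : [ 0.   -0.01 -5.52]
units to [0.457 0.292 0.41 ] : [-23.59   4.35   0.  ]
```

Call:
step_arm --pt "-1 0 0 -0.6 0 0 0" --pt "-1 0 0 -1 0 0 0" --pt "-1 0 0 -1 0 0 0" --pt "-1 -0.5 0.1 -0.4 0 0 0" --pt "-1 -1 0.2 0 0 0 0" --pt "-1 -1 0.2 0 0 0 0" --pt "-1 -1 0.2 0 0 0 0" --pt "-1 -1 0.2 0 0 0 0" --pt "-1 -1 0.2 0 0 0 0" --pt "-1 -1 0.2 0 0 0 0"

```text
time: 12.2
position: [0.5529, -0.129, 0.3472]
tool_rot: [0.724, -0.69, -0.0, -0.0]
ft_force: [-0.0, 0.4, 0.2]
grip_width: 0.0872
```

Call:
step_arm --pt "-1 -1 0.2 0 0 0 0" --pt "-1 -1 0.2 0 0 0 0" --pt "-1 -1 0.2 0 0 0 0" --pt "-1 -1 0.2 0 0 0 0" --pt "-1 -1 0.2 0 0 0 0" --pt "-1 -1 0.2 0 0 0 0" --pt "-1 -1 0.2 0 0 0 0" --pt "-1 -1 0.2 0 0 0 0" --pt "-1 -1 0.2 0 0 0 0" --pt "-1 -1 0.2 0 0 0 0"

```text
time: 13.2
position: [0.4904, 0.1178, 0.3472]
tool_rot: [0.724, -0.689, -0.0, 0.0]
ft_force: [0.5, -0.2, -0.2]
grip_width: 0.0873
```

```bash
python3 -c "
from h import *
go((.457,.292,.347),(.457,.292,.279))
caps([(.5222,.366),(.457,.292)])
p,d=eyes.camera('top');cv2.imwrite('pics/t2.png',p[:,:,::-1])"
```

```text
t 13.2 pos [0.4904 0.1178 0.3472] yaw -87.18 zax [-6.e-04  3.e-04 -1.e+00] F [ 0.5 -0.2 -0.2] w 0.0873 q6 1.54
units to [0.457 0.292 0.347] : [-7.02  0.99  0.01]
units to [0.457 0.292 0.279] : [ 0.   -0.    2.72]
(0.5222, 0.366) -> [0.5209 0.3569 0.1265] mean [0.5201 0.3543 0.1258] dia 0.0236
(0.457, 0.292) -> [0.464  0.2909 0.1282] mean [0.4669 0.2909 0.1277] dia 0.029
```

View pics/t2.png

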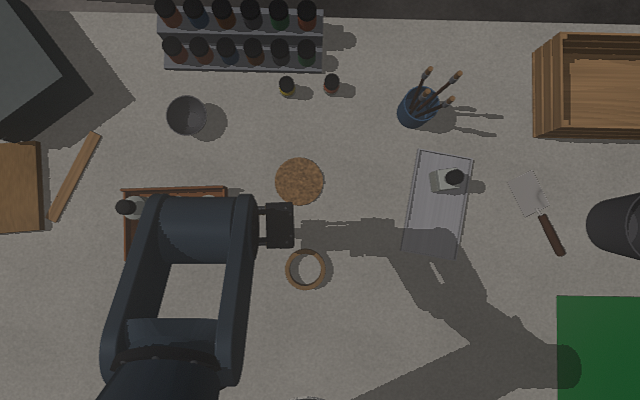

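The top view shows the square bottle standing in the tray at about (450,180). On to the cone.

Call:
step_arm --pt "-1 -1 0.15 0 0 0 0" --pt "-1 -1 0.15 0 0 0 0" --pt "-1 -1 0.15 0 0 0 0" --pt "-1 -1 0.15 0 0 0 0" --pt "-1 -1 0.15 0 0 0 0" --pt "-1 -1 0.15 0 0 0 0" --pt "-1 -0.7 0.1 0 0 0 0" --pt "-1 -0.2 0 0 0 0 0" --pt "-1 0 0 0 0 0 0" --pt "-1 0 0 0 0 0 0"

```text
time: 14.3
position: [0.4584, 0.2866, 0.347]
tool_rot: [0.724, -0.69, 0.0, 0.0]
ft_force: [-0.0, -1.4, 0.3]
grip_width: 0.0868
```

```bash
python3 -c "
from h import *
go((.4565,.2925,.28))
p=caps([(.457,.292)]);cv2.imwrite('pics/w3.png',p[:,:,::-1])"
```

```text
t 14.3 pos [0.4584 0.2866 0.347 ] yaw -87.22 zax [-2.e-04 -6.e-04 -1.e+00] F [-0.  -1.4  0.3] w 0.0868 q6 1.87
units to [0.4565 0.2925 0.28  ] : [-0.24  0.06  2.68]
(0.457, 0.292) -> [0.4573 0.2936 0.1289] mean [0.4572 0.2936 0.1285] dia 0.0289
```

View pics/w3.png

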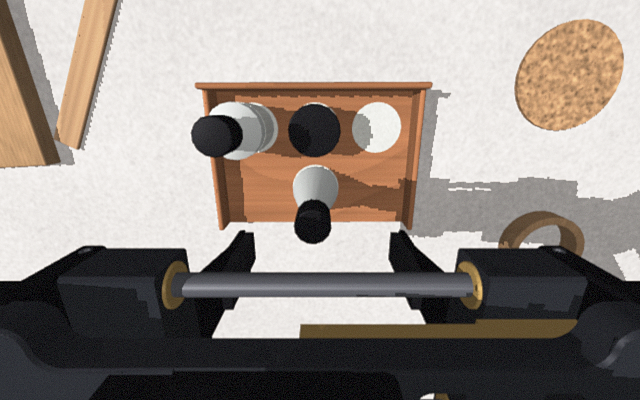

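The wrist view shows the cone cap centred between the jaws at (313,222) and the square's bare disc at (377,127). Descending and gripping.

Call:
step_arm --pt "-1 -0.26 0.06 0.8 0 0 0" --pt "-1 0 0 0.8 0 0 0" --pt "-1 0 0 0.7 0 0 0" --pt "-1 0 0 0.4 0 0 0" --pt "-1 0 0 0 0 0 0" --pt "0.2 0 0 0 0 0 0" --pt "1 0 0 0 0 0 0" --pt "1 0 0 0 0 0 0" --pt "1 0 0 0 0 0 0" --pt "1 0 0 0 0 0 0"

```text
time: 15.35
position: [0.4565, 0.2939, 0.2799]
tool_rot: [0.724, -0.69, 0.0, -0.0]
ft_force: [-0.2, 0.3, 0.6]
grip_width: 0.0551
```

Call:
step_arm --pt "1 0 0 0 0 0 0" --pt "1 0 0 0 0 0 0" --pt "1 0 0 0 0 0 0" --pt "1 0 0 0 0 0 0" --pt "1 0 0 -0.02 0 0 0" --pt "1 0 0 -0.4 0 0 0" --pt "1 0 0 -0.8 0 0 0" --pt "1 0 0 -1 0 0 0" --pt "1 0 0 -1 0 0 0" --pt "1 0 0 -1 0 0 0"

```text
time: 16.35
position: [0.4562, 0.2937, 0.3864]
tool_rot: [0.724, -0.69, -0.0, 0.0]
ft_force: [0.2, 0.4, -1.9]
grip_width: 0.029
```

```bash
python3 -c "
from h import *
go((.5287,-.2832,.415))"
```

```text
t 16.35 pos [0.4562 0.2937 0.3864] yaw -87.19 zax [-2.e-04 -1.e-04 -1.e+00] F [ 0.2  0.4 -1.9] w 0.029 q6 1.89
units to [ 0.5287 -0.2832  0.415 ] : [23.19 -1.77 -1.14]
```

Call:
step_arm --pt "1 0.5 0 -0.6 0 0 0" --pt "1 1 -0.08 0 0 0 0" --pt "1 1 -0.08 0 0 0 0" --pt "1 1 -0.08 0 0 0 0" --pt "1 1 -0.08 0 0 0 0" --pt "1 1 -0.08 0 0 0 0" --pt "1 1 -0.08 0 0 0 0" --pt "1 1 -0.08 0 0 0 0" --pt "1 1 -0.08 0 0 0 0" --pt "1 1 -0.08 0 0 0 0"

```text
time: 17.35
position: [0.4855, 0.0558, 0.4]
tool_rot: [0.724, -0.69, -0.0, 0.0]
ft_force: [0.0, 0.8, -1.9]
grip_width: 0.0297
```

Call:
step_arm --pt "1 1 -0.08 0 0 0 0" --pt "1 1 -0.08 0 0 0 0" --pt "1 1 -0.08 0 0 0 0" --pt "1 1 -0.08 0 0 0 0" --pt "1 1 -0.08 0 0 0 0" --pt "1 1 -0.08 0 0 0 0" --pt "1 1 -0.08 0 0 0 0" --pt "1 1 -0.08 0 0 0 0" --pt "1 1 -0.08 0 0 0 0" --pt "1 1 -0.08 0 0 0 0"

```text
time: 18.35
position: [0.5174, -0.1927, 0.3998]
tool_rot: [0.724, -0.69, -0.001, 0.0]
ft_force: [0.8, -0.0, -1.3]
grip_width: 0.0296
```

Call:
step_arm --pt "1 1 0 0 0 0 0" --pt "1 1 0 0 0 0 0" --pt "1 0.8 0 0 0 0 0" --pt "1 0.4 0 0 0 0 0" --pt "1 0 0 0.6 0 0 0" --pt "1 0 0 1 0 0 0" --pt "1 0 0 1 0 0 0" --pt "1 0 0 0.6 0 0 0" --pt "1 0 0 0 0 0 0" --pt "1 0 0 0 0 0 0"

```text
time: 19.35
position: [0.5223, -0.271, 0.3201]
tool_rot: [0.724, -0.689, -0.0, -0.0]
ft_force: [0.5, -0.6, -1.9]
grip_width: 0.0294
```

```bash
python3 -c "
from h import *
go((.527,-.283,.2725))"
```

```text
t 19.35 pos [ 0.5223 -0.271   0.3201] yaw -87.17 zax [-4.e-04  5.e-04 -1.e+00] F [ 0.5 -0.6 -1.9] w 0.0294 q6 0.85
units to [ 0.527  -0.283   0.2725] : [ 0.49 -0.17  1.91]
```

Call:
step_arm --pt "1 0.49 -0.17 0.4 0 0 0" --pt "1 0 0 0.7 0 0 0" --pt "1 0 0 0.5 0 0 0" --pt "1 0 0 0.2 0 0 0" --pt "1 0 0 0.1 0 0 0" --pt "1 0 0 0 0 0 0" --pt "0.2 0 0 0 0 0 0" --pt "0 0 0 0 0 0 0" --pt "-1 0 0 0 0 0 0" --pt "-1 0 0 0 0 0 0"

```text
time: 20.35
position: [0.5272, -0.2832, 0.2728]
tool_rot: [0.724, -0.69, 0.0, -0.0]
ft_force: [-0.4, -1.0, -0.1]
grip_width: 0.0512
```

```bash
python3 -c "
from h import *
go((.527,-.283,.35),(.522,.366,.35))"
```

```text
t 20.35 pos [ 0.5272 -0.2832  0.2728] yaw -87.19 zax [ 6.e-04 -4.e-04 -1.e+00] F [-0.4 -1.  -0.1] w 0.0512 q6 0.84
units to [ 0.527 -0.283  0.35 ] : [-0.01  0.   -3.09]
units to [0.522 0.366 0.35 ] : [-2.594e+01 -1.070e+00 -1.000e-02]
```

Call:
step_arm --pt "-1 0 0 -0.2 0 0 0" --pt "-1 0 0 -0.9 0 0 0" --pt "-1 0 0 -1 0 0 0" --pt "-1 -0.5 0 -1 0 0 0" --pt "-1 -1 -0.05 0 0 0 0" --pt "-1 -1 -0.05 0 0 0 0" --pt "-1 -1 -0.05 0 0 0 0" --pt "-1 -1 -0.05 0 0 0 0" --pt "-1 -1 -0.05 0 0 0 0" --pt "-1 -1 -0.05 0 0 0 0"

```text
time: 21.35
position: [0.5265, -0.1195, 0.3505]
tool_rot: [0.724, -0.69, 0.0, -0.0]
ft_force: [0.6, -0.2, 0.5]
grip_width: 0.0871
```

Call:
step_arm --pt "-1 -1 -0.04 0 0 0 0" --pt "-1 -1 -0.04 0 0 0 0" --pt "-1 -1 -0.04 0 0 0 0" --pt "-1 -1 -0.04 0 0 0 0" --pt "-1 -1 -0.04 0 0 0 0" --pt "-1 -1 -0.04 0 0 0 0" --pt "-1 -1 -0.04 0 0 0 0" --pt "-1 -1 -0.04 0 0 0 0" --pt "-1 -1 -0.04 0 0 0 0" --pt "-1 -1 -0.04 0 0 0 0"

```text
time: 22.35
position: [0.5242, 0.1307, 0.3505]
tool_rot: [0.724, -0.69, 0.0, -0.0]
ft_force: [0.3, -1.7, 0.5]
grip_width: 0.0867
```

Call:
step_arm --pt "-1 -1 -0.04 0 0 0 0" --pt "-1 -1 -0.04 0 0 0 0" --pt "-1 -1 -0.04 0 0 0 0" --pt "-1 -1 -0.04 0 0 0 0" --pt "-1 -1 -0.04 0 0 0 0" --pt "-1 -1 -0.04 0 0 0 0" --pt "-1 -1 -0.04 0 0 0 0" --pt "-1 -1 -0.04 0 0 0 0" --pt "-1 -0.5 0 0 0 0 0" --pt "-1 0 0 0 0 0 0"

```text
time: 23.35
position: [0.5216, 0.3436, 0.3502]
tool_rot: [0.725, -0.689, 0.0, -0.0]
ft_force: [0.1, -1.3, 0.3]
grip_width: 0.0872
```

```bash
python3 -c "
from h import *
p=caps([(.522,.366)]);cv2.imwrite('pics/w4.png',p[:,:,::-1])
go((.5220,.366,.28))"
```

```text
(0.522, 0.366) -> [0.5229 0.3672 0.1289] mean [0.523  0.3672 0.1285] dia 0.0294
t 23.4 pos [0.5216 0.3425 0.35  ] yaw -87.11 zax [-1.e-04 -6.e-04 -1.e+00] F [-0.3 -0.2 -0.8] w 0.0869 q6 1.92
units to [0.522 0.366 0.28 ] : [-0.94 -0.06  2.8 ]
```

View pics/w4.png

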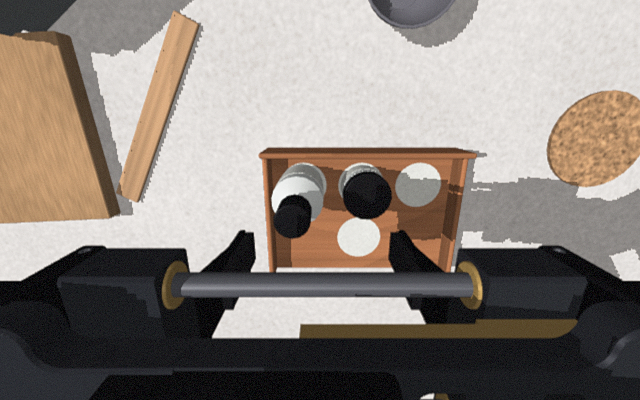

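```bash
python3 -c "
from h import *
i=eyes.camera_info('top');W=cloud(np.load('top0.npz')['d'],i)
q=W.reshape(-1,3);k=(q[:,2]>.13)&(q[:,1]>.4)&(q[:,0]>.3);k2=(q[:,2]>.13)&(q[:,1]>.3)&(q[:,1]<.56)&(q[:,0]>.4)&(q[:,0]<.75)
print(q[k].min(0),q[k].max(0),k2.sum(),q[k2].min(0) if k2.any() else '')"
```

```text
Traceback (most recent call last):
ValueError: zero-size array to reduction operation minimum which has no identity
```

Nothing above 0.13 m is nearby, so it's clear. Gripping the round bottle.

Call:
step_arm --pt "-1 -0.7 -0.07 0 0 0 0" --pt "-1 -0.26 0 0.6 0 0 0" --pt "-1 0 0 0.9 0 0 0" --pt "-1 0 0 0.8 0 0 0" --pt "-1 0 0 0.5 0 0 0" --pt "-1 0 0 0 0 0 0" --pt "-1 0 0 0 0 0 0" --pt "0.2 0 0 0 0 0 0" --pt "1 0 0 0 0 0 0" --pt "1 0 0 0 0 0 0"

```text
time: 24.4
position: [0.5227, 0.3664, 0.2809]
tool_rot: [0.724, -0.69, 0.0, -0.001]
ft_force: [-0.3, -0.5, -0.1]
grip_width: 0.0703
```

Call:
step_arm --pt "1 0 0 0 0 0 0" --pt "1 0 0 0 0 0 0" --pt "1 0 0 0 0 0 0" --pt "1 0 0 0 0 0 0" --pt "1 0 0 0 0 0 0" --pt "1 0 0 0 0 0 0" --pt "1 0 0 0 0 0 0" --pt "1 0 0 0 0 0 0" --pt "1 0 0 0 0 0 0" --pt "1 0 0 0 0 0 0"

```text
time: 25.4
position: [0.5225, 0.3664, 0.2799]
tool_rot: [0.724, -0.69, -0.0, 0.0]
ft_force: [-0.1, 0.9, -0.3]
grip_width: 0.0294
```

```bash
python3 -c "
from h import *
go((.5222,.3665,.4),(.461,-.272,.4))"
```

```text
t 25.4 pos [0.5225 0.3664 0.2799] yaw -87.19 zax [-1.e-04  0.e+00 -1.e+00] F [-0.1  0.9 -0.3] w 0.0294 q6 1.96
units to [0.5222 0.3665 0.4   ] : [-0.    0.01 -4.8 ]
units to [ 0.461 -0.272  0.4  ] : [25.39  3.7  -0.  ]
```

Call:
step_arm --pt "1 0 0 -0.3 0 0 0" --pt "1 0 0 -0.8 0 0 0" --pt "1 0 0 -1 0 0 0" --pt "1 0 0 -1 0 0 0" --pt "1 0 0 -1 0 0 0" --pt "1 0.4 0 -0.7 0 0 0" --pt "1 0.8 0.2 0 0 0 0" --pt "1 1 0.2 0 0 0 0" --pt "1 1 0.2 0 0 0 0" --pt "1 1 0.2 0 0 0 0"

```text
time: 26.4
position: [0.5071, 0.2589, 0.4001]
tool_rot: [0.724, -0.69, 0.0, 0.001]
ft_force: [0.1, -0.3, -1.7]
grip_width: 0.0292
```

Call:
step_arm --pt "1 1 0.2 0 0 0 0" --pt "1 1 0.2 0 0 0 0" --pt "1 1 0.2 0 0 0 0" --pt "1 1 0.2 0 0 0 0" --pt "1 1 0.2 0 0 0 0" --pt "1 1 0.2 0 0 0 0" --pt "1 1 0.2 0 0 0 0" --pt "1 1 0.2 0 0 0 0" --pt "1 1 0.2 0 0 0 0" --pt "1 1 0.2 0 0 0 0"

```text
time: 27.4
position: [0.4691, 0.007, 0.4002]
tool_rot: [0.724, -0.69, -0.0, 0.0]
ft_force: [0.8, 0.2, -2.0]
grip_width: 0.0298
```

Call:
step_arm --pt "1 1 0.2 0 0 0 0" --pt "1 1 0.2 0 0 0 0" --pt "1 1 0.2 0 0 0 0" --pt "1 1 0.2 0 0 0 0" --pt "1 1 0.1 0 0 0 0" --pt "1 1 0 0 0 0 0" --pt "1 1 0 0 0 0 0" --pt "1 1 0 0 0 0 0" --pt "1 1 0 0 0 0 0" --pt "1 0.8 0 0 0 0 0"

```text
time: 28.4
position: [0.4589, -0.2391, 0.4002]
tool_rot: [0.724, -0.69, 0.0, 0.0]
ft_force: [0.1, 0.3, -1.5]
grip_width: 0.0297
```

```bash
python3 -c "
from h import *
go((.461,-.272,.4),(.461,-.272,.2728))"
```

```text
t 28.4 pos [ 0.4589 -0.2391  0.4002] yaw -87.25 zax [-3.e-04 -4.e-04 -1.e+00] F [ 0.1  0.3 -1.5] w 0.0297 q6 0.83
units to [ 0.461 -0.272  0.4  ] : [ 1.32 -0.02  0.01]
units to [ 0.461  -0.272   0.2728] : [-0.   -0.    5.09]
```

Call:
step_arm --pt "1 0.8 -0.02 0 0 0 0" --pt "1 0.44 0 0 0 0 0" --pt "1 0 0 0.6 0 0 0" --pt "1 0 0 1 0 0 0" --pt "1 0 0 1 0 0 0" --pt "1 0 0 1 0 0 0" --pt "1 0 0 0.8 0 0 0" --pt "1 0 0 0.4 0 0 0" --pt "1 0 0 0.2 0 0 0" --pt "1 0 0 0.05 0 0 0"

```text
time: 29.4
position: [0.4617, -0.2684, 0.2737]
tool_rot: [0.724, -0.689, -0.0, -0.0]
ft_force: [-0.2, 0.5, -1.3]
grip_width: 0.0296
```

```bash
python3 -c "
from h import *
go((.461,-.272,.2728))"
```

```text
t 29.4 pos [ 0.4617 -0.2684  0.2737] yaw -87.18 zax [-0.e+00  1.e-04 -1.e+00] F [-0.2  0.5 -1.3] w 0.0296 q6 0.79
units to [ 0.461  -0.272   0.2728] : [0.14 0.03 0.04]
```

Call:
step_arm --pt "1 0 0 0.04 0 0 0" --pt "1 0 0 0 0 0 0" --pt "0.2 0 0 0 0 0 0" --pt "0 0 0 0 0 0 0" --pt "-0.5 0 0 0 0 0 0" --pt "-1 0 0 0 0 0 0" --pt "-1 0 0 -0.3 0 0 0" --pt "-1 0 0 -1 0 0 0" --pt "-1 0 0 -1 0 0 0" --pt "-1 -0.5 0 -1 0 0 0"

```text
time: 30.4
position: [0.4612, -0.257, 0.3567]
tool_rot: [0.724, -0.69, 0.001, 0.0]
ft_force: [-0.2, 0.0, -0.3]
grip_width: 0.0822
```

```bash
python3 -c "
from h import *
p,d=eyes.camera('top');cv2.imwrite('pics/t3.png',p[100:300,100:500,::-1]);np.savez('t3.npz',p=p,d=d)
go((.524,.295,.347))"
```

```text
t 30.45 pos [ 0.4615 -0.255   0.3603] yaw -87.19 zax [ 0.0051 -0.0031 -1.    ] F [-0.5  1.1  2.3] w 0.084 q6 0.8
units to [0.524 0.295 0.347] : [-21.85  -3.57   0.47]
```

View pics/t3.png

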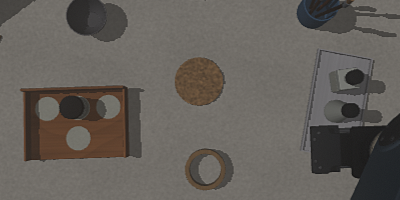

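The crop shows the three bare discs, the jar, and the square and cone bottles upright in the tray. I'll measure the discs and jar from this view.

```bash
python3 -c "
from h import *
i=eyes.camera_info('top');f=np.load('t3.npz');p,d=f['p'],f['d'];W=cloud(d,i)
h=cv2.cvtColor(p,cv2.COLOR_RGB2HSV)
m=((h[...,1]<60)&(h[...,2]>60)).astype(np.uint8);m[:190]=0;m[258:]=0;m[:,:126]=0;m[:,222:]=0
n,l,s,c=cv2.connectedComponentsWithStats(m)
for k in range(1,n):
    if s[k,4]>60: print(s[k],ray(c[k],i,.010)[0].round(4))
z=W[...,2];m=(abs(z-.0595)<.006).astype(np.uint8);m[:190]=0;m[258:]=0;m[:,:126]=0;m[:,222:]=0
c=max(cv2.findContours(m,0,1)[0],key=cv2.contourArea);e=cv2.minEnclosingCircle(c);M=cv2.moments(m,True)
print('jar',ray(e[0],i,.06),ray((M['m10']/M['m00'],M['m01']/M['m00']),i,.06))
"
```

```text
[196 195  24  24 457] [0.5275 0.2298 0.01  ]
[135 197  25  24 467] [0.5205 0.3654 0.01  ]
[166 226  25  24 459] [0.4561 0.2939 0.01  ]
jar [[0.52425149 0.29492582 0.06      ]] [[0.5236932 0.2950628 0.06     ]]
```

Call:
step_arm --pt "-1 -1 -0.16 0 0 0 0" --pt "-1 -1 -0.16 0 0 0 0" --pt "-1 -1 -0.16 0 0 0 0" --pt "-1 -1 -0.16 0 0 0 0" --pt "-1 -1 -0.16 0 0 0 0" --pt "-1 -1 -0.16 0 0 0 0" --pt "-1 -1 -0.16 0 0 0 0" --pt "-1 -1 -0.16 0 0 0 0" --pt "-1 -1 -0.16 0 0 0 0" --pt "-1 -1 -0.16 0 0 0 0"

```text
time: 31.45
position: [0.4886, -0.0032, 0.3555]
tool_rot: [0.724, -0.69, 0.0, -0.0]
ft_force: [0.4, -0.3, 0.4]
grip_width: 0.0871
```

Call:
step_arm --pt "-1 -1 -0.16 0 0 0 0" --pt "-1 -1 -0.16 0 0 0 0" --pt "-1 -1 -0.16 0 0 0 0" --pt "-1 -1 -0.16 0 0 0 0" --pt "-1 -1 -0.16 0 0 0 0" --pt "-1 -1 -0.16 0 0 0 0" --pt "-1 -1 -0.16 0 0 0 0" --pt "-1 -1 -0.16 0 0 0 0" --pt "-1 -1 -0.16 0 0 0 0" --pt "-1 -1 -0.16 0 0 0 0"

```text
time: 32.45
position: [0.5162, 0.2485, 0.3555]
tool_rot: [0.724, -0.69, 0.0, -0.0]
ft_force: [0.1, 0.6, 0.1]
grip_width: 0.0872
```

```bash
python3 -c "
from h import *
go((.524,.295,.35))
p=caps([(.524,.295)],r=.04,lo=.05,hi=.07);cv2.imwrite('pics/w5.png',p[:,:,::-1])
i=eyes.camera_info('wrist');print(i['t']@i['R'])"
```

```text
t 32.45 pos [0.5162 0.2485 0.3555] yaw -87.18 zax [ 1.e-04  0.e+00 -1.e+00] F [0.1 0.6 0.1] w 0.0872 q6 1.78
units to [0.524 0.295 0.35 ] : [-1.84 -0.4   0.22]
(0.524, 0.295) -> [0.5249 0.2966 0.061 ] mean [0.5254 0.2964 0.0606] dia 0.0498
[-0.60186935 -0.2554928  -0.33649757]
```

View pics/w5.png

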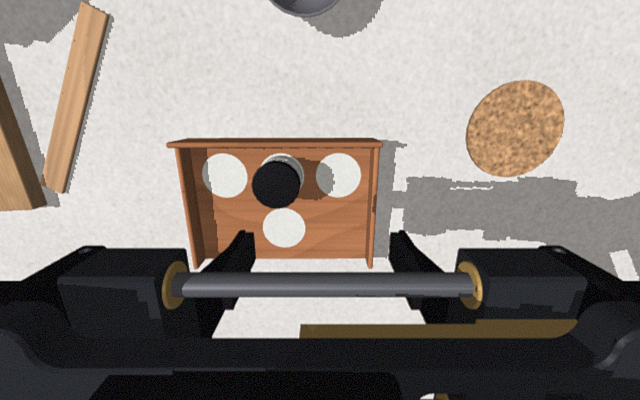

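The jar estimates agree: top (0.524, 0.295), wrist (0.525, 0.2965). Descending on it.

Call:
step_arm --pt "-1 -0.9 -0.2 0 0 0 0" --pt "-1 -0.7 -0.2 0.2 0 0 0" --pt "-1 -0.28 0 0.8 0 0 0" --pt "-1 0 0 1 0 0 0" --pt "-1 0 0 1 0 0 0" --pt "-1 0 0 1 0 0 0" --pt "-1 0 0 0.9 0 0 0" --pt "-1 0 0 0.7 0 0 0" --pt "-1 0 0 0.4 0 0 0" --pt "-1 0 0 0 0 0 0"

```text
time: 33.5
position: [0.5236, 0.2946, 0.2037]
tool_rot: [0.724, -0.69, -0.001, 0.001]
ft_force: [-0.7, 0.0, 0.5]
grip_width: 0.0872
```

```bash
python3 -c "
from h import *
go((.5246,.2958,.203))"
```

```text
t 33.5 pos [0.5236 0.2946 0.2037] yaw -87.2 zax [-0.003  -0.0011 -1.    ] F [-0.7  0.   0.5] w 0.0872 q6 1.85
units to [0.5246 0.2958 0.203 ] : [-0.05 -0.04  0.03]
```

Call:
step_arm --pt "-0.2 -0.05 -0.03 0 0 0 0" --pt "0 0 0 0 0 0 0" --pt "1 0 0 0 0 0 0" --pt "1 0 0 0 0 0 0" --pt "1 0 0 0 0 0 0" --pt "1 0 0 0 0 0 0" --pt "1 0 0 0 0 0 0" --pt "1 0 0 0 0 0 0" --pt "1 0 0 -0.2 0 0 0" --pt "1 0 0 -0.6 0 0 0"

```text
time: 34.5
position: [0.5239, 0.2958, 0.2243]
tool_rot: [0.724, -0.69, -0.001, 0.002]
ft_force: [-1.6, 0.0, -2.0]
grip_width: 0.0499
```

Call:
step_arm --pt "1 0 0 -1 0 0 0" --pt "1 0 0 -1 0 0 0" --pt "1 0 0 -1 0 0 0" --pt "1 0.4 0 -0.6 0 0 0" --pt "1 0.9 -0.2 0 0 0 0" --pt "1 1 -0.2 0 0 0 0" --pt "1 1 -0.2 0 0 0 0" --pt "1 1 -0.2 0 0 0 0" --pt "1 1 -0.2 0 0 0 0" --pt "1 1 -0.2 0 0 0 0"

```text
time: 35.5
position: [0.5622, 0.1386, 0.3155]
tool_rot: [0.724, -0.69, -0.0, 0.0]
ft_force: [0.2, -0.2, -0.8]
grip_width: 0.0494
```

Run:
```python
from h import *
i=eyes.camera_info('wrist');p,d=eyes.camera('wrist');cv2.imwrite('pics/w6.png',p[:,:,::-1])
h=cv2.cvtColor(p,cv2.COLOR_RGB2HSV)
m=cv2.inRange(h,(8,70,60),(25,255,255));m[240:]=0
for c in cv2.findContours(m,0,1)[0]:
    if cv2.contourArea(c)>600:
        M=cv2.moments(c);e=cv2.fitEllipse(c)
        print(cv2.boundingRect(c),ray((M['m10']/M['m00'],M['m01']/M['m00']),i,.006),ray(c[:,0],i,.006).max(0)-ray(c[:,0],i,.006).min(0),(ray(c[:,0],i,.006).max(0)+ray(c[:,0],i,.006).min(0))/2)
go((.589,.0285,.3))
```

```text
(29, 179, 250, 61) [[0.54084808 0.32170392 0.006     ]] [0.08298534 0.27146566 0.        ] [0.53291375 0.32132147 0.006     ]
(375, 119, 104, 101) [[0.59321148 0.02795192 0.006     ]] [1.08385077e-01 1.09997942e-01 1.11022302e-16] [0.59024233 0.02778576 0.006     ]
t 35.55 pos [0.5635 0.1354 0.3155] yaw -87.32 zax [ 9.e-04 -3.e-03 -1.e+00] F [ 0.2 -2.2 -0.8] w 0.0494 q6 1.57
units to [0.589  0.0285 0.3   ] : [ 4.32 -0.82  0.63]
```

View pics/w6.png

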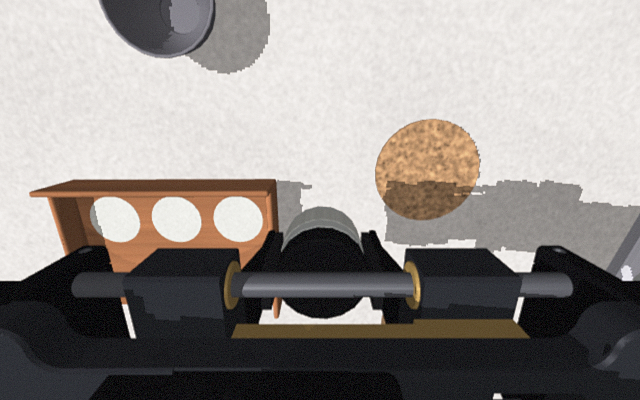

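The mat at (428,170) measures (0.590, 0.028), against (0.5885, 0.028) from the top view. Placing the jar there.

Call:
step_arm --pt "1 0.9 -0.2 0 0 0 0" --pt "1 1 -0.2 0 0 0 0" --pt "1 1 -0.2 0 0 0 0" --pt "1 0.8 -0.2 0 0 0 0" --pt "1 0.4 0 0.2 0 0 0" --pt "1 0 0 0.8 0 0 0" --pt "1 0 0 1 0 0 0" --pt "1 0 0 0.9 0 0 0" --pt "1 0 0 0.5 0 0 0" --pt "1 0 0 0 0 0 0"

```text
time: 36.55
position: [0.5862, 0.0391, 0.2284]
tool_rot: [0.724, -0.69, -0.002, 0.001]
ft_force: [-1.1, -0.2, -1.5]
grip_width: 0.0495
```

Run:
```python
from h import *
go((.589,.028,.1995))
```

```text
t 36.55 pos [0.5862 0.0391 0.2284] yaw -87.18 zax [-4.8e-03  6.0e-04 -1.0e+00] F [-1.1 -0.2 -1.5] w 0.0495 q6 1.4
units to [0.589  0.028  0.1995] : [ 0.45 -0.09  1.15]
```

Call:
step_arm --pt "1 0.45 -0.09 0 0 0 0" --pt "1 0 0 0.3 0 0 0" --pt "1 0 0 0.4 0 0 0" --pt "1 0 0 0.25 0 0 0" --pt "1 0 0 0.1 0 0 0" --pt "1 0 0 0.05 0 0 0" --pt "1 0 0 0.05 0 0 0" --pt "1 0 0 0 0 0 0" --pt "1 0 0 0 0 0 0" --pt "1 0 0 0 0 0 0"

```text
time: 37.55
position: [0.5902, 0.0278, 0.2016]
tool_rot: [0.724, -0.69, 0.0, -0.0]
ft_force: [-0.3, 0.6, -0.9]
grip_width: 0.0496
```

Run:
```python
from h import *
go((.589,.028,.1995))
```

```text
t 37.55 pos [0.5902 0.0278 0.2016] yaw -87.19 zax [ 4.e-04 -0.e+00 -1.e+00] F [-0.3  0.6 -0.9] w 0.0496 q6 1.38
units to [0.589  0.028  0.1995] : [-0.01  0.05  0.09]
```

Call:
step_arm --pt "1 0 0.04 0.07 0 0 0" --pt "1 0 0 0 0 0 0" --pt "0.2 0 0 0 0 0 0" --pt "-0.2 0 0 0 0 0 0" --pt "-1 0 0 0 0 0 0" --pt "-1 0 0 0 0 0 0" --pt "-1 0 0 0 0 0 0" --pt "-1 0 0 -0.3 0 0 0" --pt "-1 0 0 -1 0 0 0" --pt "-1 0 0 -1 0 0 0"

```text
time: 38.55
position: [0.5889, 0.0277, 0.2575]
tool_rot: [0.724, -0.69, -0.001, 0.001]
ft_force: [0.0, -0.2, 0.0]
grip_width: 0.0854
```

Call:
step_arm --pt "-1 0 0 -1 0 0 0" --pt "-1 0 0 -1 0 0 0" --pt "-1 0 0 -1 0 0 0" --pt "-1 0.5 0.3 -0.8 0 0 0" --pt "-1 1 0.5 -0.3 0 0 0" --pt "-1 1 0.6 0 0 0 0" --pt "-1 1 0.6 0 0 0 0" --pt "-1 1 0.6 0 0 0 0" --pt "-1 1 0.6 0 0 0 0" --pt "-1 1 0.6 0 0 0 0"

```text
time: 39.55
position: [0.5015, -0.1401, 0.3602]
tool_rot: [0.724, -0.69, 0.0, -0.0]
ft_force: [0.2, -0.4, -0.3]
grip_width: 0.0867
```

Run:
```python
from h import *
go((.4615,-.2692,.35))
p,d=eyes.camera('top');cv2.imwrite('pics/t4.png',p[100:300,100:500,::-1])
i=eyes.camera_info('wrist');p,d=eyes.camera('wrist');cv2.imwrite('pics/w7.png',p[:,:,::-1]);W=cloud(d,i);m=abs(W[...,2]-.056)<.004;q=W[m];q=q[np.hypot(q[:,0]-.59,q[:,1]-.028)<.04];print(len(q),q.max(0),q.min(0))
```

```text
t 39.55 pos [ 0.5015 -0.1401  0.3602] yaw -87.18 zax [ 4.e-04 -3.e-04 -1.e+00] F [ 0.2 -0.4 -0.3] w 0.0867 q6 1.03
units to [ 0.4615 -0.2692  0.35  ] : [5.08 1.85 0.41]
2286 [0.61413247 0.05186778 0.05883274] [0.56500065 0.00228351 0.05200235]
```

View pics/t4.png

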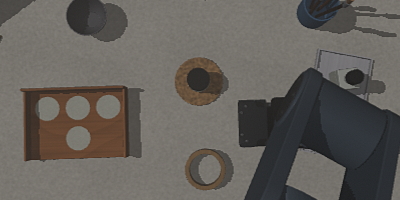

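View pics/w7.png

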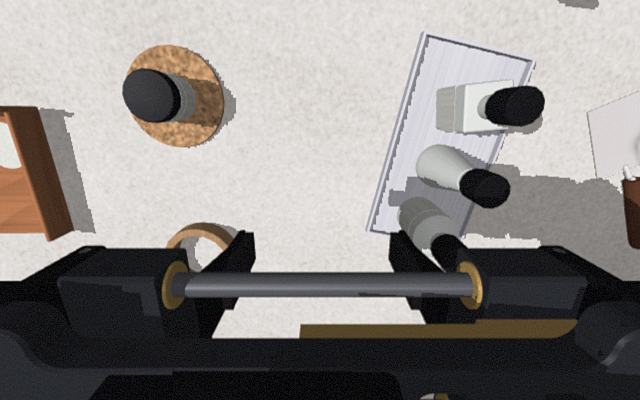

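The jar stands centred on the mat, measured at (0.5896, 0.027), and all three bottles stand in the tray. Returning the round bottle first.

Call:
step_arm --pt "-1 1 0.37 0.2 0 0 0" --pt "-1 1 0.37 0.2 0 0 0" --pt "-1 1 0.37 0 0 0 0" --pt "-1 1 0.37 0 0 0 0" --pt "-1 0.7 0.37 0 0 0 0" --pt "-1 0.38 0 0 0 0 0" --pt "-1 0 0 0 0 0 0" --pt "-1 0 0 0 0 0 0" --pt "-1 0 0 0 0 0 0" --pt "-1 0 0 0 0 0 0"

```text
time: 40.65
position: [0.4625, -0.2673, 0.3498]
tool_rot: [0.725, -0.689, -0.0, -0.0]
ft_force: [0.6, -0.7, 0.2]
grip_width: 0.087
```

Run:
```python
from h import *
p=caps([(.4615,-.269),(.5272,-.2832),(.5943,-.2916)],lo=.11)
cv2.imwrite('pics/w8.png',p[:,:,::-1])
go((.4615,-.269,.2728))
```

```text
(0.4615, -0.269) -> [ 0.4628 -0.2682  0.1219] mean [ 0.4625 -0.2681  0.1215] dia 0.0293
(0.5272, -0.2832) -> [ 0.5277 -0.2834  0.1219] mean [ 0.5275 -0.2836  0.1216] dia 0.0299
(0.5943, -0.2916) -> [ 0.5948 -0.2921  0.122 ] mean [ 0.5948 -0.2921  0.1216] dia 0.0333
t 40.7 pos [ 0.4625 -0.2675  0.3498] yaw -87.12 zax [-2.e-04  3.e-04 -1.e+00] F [ 0.9 -0.1  0.2] w 0.0869 q6 0.79
units to [ 0.4615 -0.269   0.2728] : [0.06 0.04 3.08]
```

View pics/w8.png

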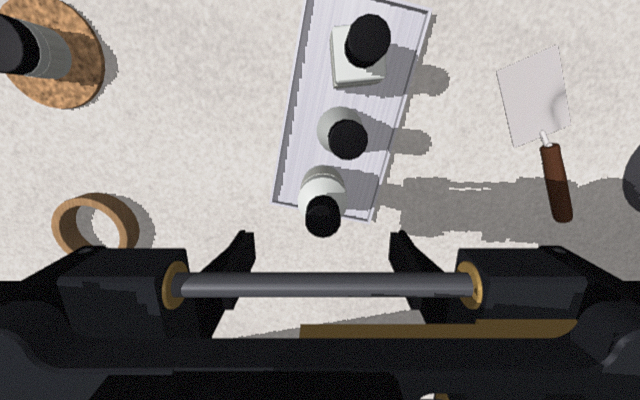

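Call:
step_arm --pt "-1 0.05 0.02 0.7 0 0 0" --pt "-1 0 0 1 0 0 0" --pt "-1 0 0 0.8 0 0 0" --pt "-1 0 0 0.4 0 0 0" --pt "-1 0 0 0.18 0 0 0" --pt "0.1 0 0 0 0 0 0" --pt "0.2 0 0 0 0 0 0" --pt "1 0 0 0 0 0 0" --pt "1 0 0 0 0 0 0" --pt "1 0 0 0 0 0 0"

```text
time: 41.7
position: [0.4619, -0.2697, 0.2733]
tool_rot: [0.724, -0.69, 0.001, -0.0]
ft_force: [-0.1, 0.9, 0.4]
grip_width: 0.0551
```

Call:
step_arm --pt "1 0 0 0 0 0 0" --pt "1 0 0 0 0 0 0" --pt "1 0 0 0 0 0 0" --pt "1 0 0 0 0 0 0" --pt "1 0 0 0 0 0 0" --pt "1 0 0 0 0 0 0" --pt "1 0 0 0 0 0 0" --pt "1 0 0 0 0 0 0" --pt "1 0 0 0 0 0 0" --pt "1 0 0 0 0 0 0"

```text
time: 42.7
position: [0.4618, -0.2696, 0.2727]
tool_rot: [0.724, -0.69, -0.0, -0.0]
ft_force: [-0.2, 1.0, 0.3]
grip_width: 0.0293
```

Run:
```python
from h import *
go((.4615,-.269,.4),(.5225,.3664,.4))
```

```text
t 42.7 pos [ 0.4618 -0.2696  0.2727] yaw -87.2 zax [-1.e-04  2.e-04 -1.e+00] F [-0.2  1.   0.3] w 0.0293 q6 0.78
units to [ 0.4615 -0.269   0.4   ] : [-0.02  0.01 -5.09]
units to [0.5225 0.3664 0.4   ] : [-25.27  -3.68   0.  ]
```

Call:
step_arm --pt "1 0 0 -0.3 0 0 0" --pt "1 0 0 -0.8 0 0 0" --pt "1 0 0 -1 0 0 0" --pt "1 0 0 -1 0 0 0" --pt "1 0 0 -1 0 0 0" --pt "1 -0.4 0 -0.7 0 0 0" --pt "1 -0.8 -0.1 -0.3 0 0 0" --pt "1 -1 -0.15 0 0 0 0" --pt "1 -1 -0.15 0 0 0 0" --pt "1 -1 -0.15 0 0 0 0"

```text
time: 43.7
position: [0.4702, -0.1631, 0.4008]
tool_rot: [0.724, -0.69, 0.0, -0.0]
ft_force: [0.3, 0.1, -0.8]
grip_width: 0.0294
```

Call:
step_arm --pt "1 -1 -0.15 0 0 0 0" --pt "1 -1 -0.15 0 0 0 0" --pt "1 -1 -0.15 0 0 0 0" --pt "1 -1 -0.15 0 0 0 0" --pt "1 -1 -0.15 0 0 0 0" --pt "1 -1 -0.15 0 0 0 0" --pt "1 -1 -0.15 0 0 0 0" --pt "1 -1 -0.15 0 0 0 0" --pt "1 -1 -0.15 0 0 0 0" --pt "1 -1 -0.15 0 0 0 0"

```text
time: 44.7
position: [0.4954, 0.0885, 0.4006]
tool_rot: [0.724, -0.69, 0.0, -0.0]
ft_force: [0.2, -0.5, -1.4]
grip_width: 0.0297
```

Call:
step_arm --pt "1 -1 -0.15 0 0 0 0" --pt "1 -1 -0.15 0 0 0 0" --pt "1 -1 -0.15 0 0 0 0" --pt "1 -1 -0.15 0 0 0 0" --pt "1 -1 -0.15 0 0 0 0" --pt "1 -1 -0.15 0 0 0 0" --pt "1 -1 -0.15 0 0 0 0" --pt "1 -1 -0.15 0 0 0 0" --pt "1 -1 -0.15 0 0 0 0" --pt "1 -0.8 -0.1 0 0 0 0"

```text
time: 45.7
position: [0.5197, 0.3352, 0.4005]
tool_rot: [0.724, -0.689, 0.0, -0.0]
ft_force: [0.5, -0.1, -2.2]
grip_width: 0.0295
```

Run:
```python
from h import *
go((.5225,.3664,.4),(.5225,.3664,.281))
```

```text
t 45.7 pos [0.5197 0.3352 0.4005] yaw -87.16 zax [ 3.e-04  2.e-04 -1.e+00] F [ 0.5 -0.1 -2.2] w 0.0295 q6 1.91
units to [0.5225 0.3664 0.4   ] : [-1.24 -0.17  0.02]
units to [0.5225 0.3664 0.281 ] : [0.   0.   4.76]
```

Call:
step_arm --pt "1 -0.7 -0.1 0 0 0 0" --pt "1 -0.4 -0.06 0 0 0 0" --pt "1 0 0 0.5 0 0 0" --pt "1 0 0 1 0 0 0" --pt "1 0 0 1 0 0 0" --pt "1 0 0 1 0 0 0" --pt "1 0 0 0.6 0 0 0" --pt "1 0 0 0.2 0 0 0" --pt "1 0 0 0 0 0 0" --pt "1 0 0 0 0 0 0"

```text
time: 46.7
position: [0.523, 0.3616, 0.2937]
tool_rot: [0.724, -0.69, 0.0, -0.001]
ft_force: [0.7, 0.7, -0.5]
grip_width: 0.0293
```

Run:
```python
from h import *
go((.5225,.3664,.2797))
```

```text
t 46.7 pos [0.523  0.3616 0.2937] yaw -87.21 zax [ 1.9e-03  8.0e-04 -1.0e+00] F [ 0.7  0.7 -0.5] w 0.0293 q6 1.95
units to [0.5225 0.3664 0.2797] : [-0.19  0.01  0.56]
```

Call:
step_arm --pt "1 -0.19 0.01 0 0 0 0" --pt "1 0 0 0.2 0 0 0" --pt "1 0 0 0.2 0 0 0" --pt "1 0 0 0.1 0 0 0" --pt "1 0 0 0.02 0 0 0" --pt "1 0 0 0 0 0 0" --pt "1 0 0 0 0 0 0" --pt "1 0 0 0 0 0 0" --pt "1 0 0 0 0 0 0" --pt "1 0 0 0 0 0 0"

```text
time: 47.7
position: [0.522, 0.3663, 0.2798]
tool_rot: [0.724, -0.69, -0.0, 0.0]
ft_force: [-0.9, 0.6, 0.1]
grip_width: 0.0293
```

Run:
```python
from h import *
go((.5225,.3664,.2797))
```

```text
t 47.7 pos [0.522  0.3663 0.2798] yaw -87.2 zax [-1.e-04  0.e+00 -1.e+00] F [-0.9  0.6  0.1] w 0.0293 q6 1.96
units to [0.5225 0.3664 0.2797] : [-0.   -0.02  0.  ]
```

The weight has come off the wrist, so the bottle is on the floor of the caddy. Release, then fetch the cone.

Call:
step_arm --pt "0.2 0 0 0 0 0 0" --pt "0 0 0 0 0 0 0" --pt "-0.5 0 0 0 0 0 0" --pt "-1 0 0 0 0 0 0" --pt "-1 0 0 0 0 0 0" --pt "-1 0 0 -0.4 0 0 0" --pt "-1 0 0 -1 0 0 0" --pt "-1 0 0 -1 0 0 0" --pt "-1 0.4 0 -0.5 0 0 0" --pt "-1 1 0 0 0 0 0"

```text
time: 48.7
position: [0.5242, 0.3323, 0.3553]
tool_rot: [0.725, -0.689, 0.001, -0.003]
ft_force: [0.2, 0.1, -0.4]
grip_width: 0.0869
```

Call:
step_arm --pt "-1 1 0.04 0 0 0 0" --pt "-1 1 0.04 0 0 0 0" --pt "-1 1 0.04 0 0 0 0" --pt "-1 1 0.04 0 0 0 0" --pt "-1 1 0.04 0 0 0 0" --pt "-1 1 0.04 0 0 0 0" --pt "-1 1 0.04 0 0 0 0" --pt "-1 1 0.04 0 0 0 0" --pt "-1 1 0.04 0 0 0 0" --pt "-1 1 0.04 0 0 0 0"

```text
time: 49.7
position: [0.5255, 0.0796, 0.3525]
tool_rot: [0.724, -0.69, 0.0, 0.0]
ft_force: [0.2, 0.5, -0.9]
grip_width: 0.0871
```

Call:
step_arm --pt "-1 1 0.04 0 0 0 0" --pt "-1 1 0.04 0 0 0 0" --pt "-1 1 0.04 0 0 0 0" --pt "-1 1 0.04 0 0 0 0" --pt "-1 1 0.04 0 0 0 0" --pt "-1 1 0.04 0 0 0 0" --pt "-1 1 0.04 0 0 0 0" --pt "-1 1 0.04 0 0 0 0" --pt "-1 1 0.04 0 0 0 0" --pt "-1 1 0.04 0 0 0 0"

```text
time: 50.7
position: [0.5275, -0.1704, 0.3524]
tool_rot: [0.724, -0.69, -0.0, 0.0]
ft_force: [0.1, -0.3, 0.2]
grip_width: 0.0869
```

Run:
```python
from h import *
p,d=eyes.camera('top');cv2.imwrite('pics/t5.png',p[100:300,100:500,::-1])
i=eyes.camera_info('top');W=cloud(d,i);z=W[...,2]
m=np.zeros(z.shape,np.uint8);m[180:265,110:235]=z[180:265,110:235]>.1245
M=cv2.moments(m,True);print(M['m00']);uv=(M['m10']/M['m00'],M['m01']/M['m00']);print('round cap now',ray(uv,i,.128),'was .5212 .3658')
go((.5273,-.2834,.34))
```

```text
176.0
round cap now [[0.52073501 0.36566195 0.128     ]] was .5212 .3658
t 50.75 pos [ 0.5282 -0.174   0.3527] yaw -87.32 zax [ 0.0018 -0.004  -1.    ] F [ 0.5 -2.5  0.4] w 0.087 q6 1.01
units to [ 0.5273 -0.2834  0.34  ] : [4.37 0.24 0.52]
```

View pics/t5.png

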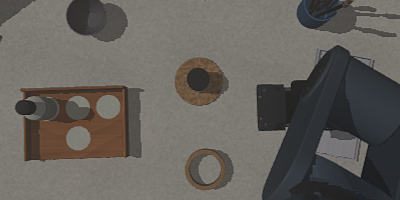

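The round bottle is back within 0.5 mm of where it was. Next is the cone.

Call:
step_arm --pt "-1 1 0.05 0 0 0 0" --pt "-1 1 0.05 0 0 0 0" --pt "-1 1 0.05 0 0 0 0" --pt "-1 0.9 0.05 0 0 0 0" --pt "-1 0.45 0 0.2 0 0 0" --pt "-1 0 0 0.4 0 0 0" --pt "-1 0 0 0 0 0 0" --pt "-1 0 0 0 0 0 0" --pt "-1 0 0 0 0 0 0" --pt "-1 0 0 0 0 0 0"

```text
time: 51.75
position: [0.5287, -0.2771, 0.3375]
tool_rot: [0.725, -0.689, 0.0, -0.0]
ft_force: [0.6, -0.2, -0.5]
grip_width: 0.0869
```

Run:
```python
from h import *
go((.5272,-.2834,.2728))
```

```text
t 51.75 pos [ 0.5287 -0.2771  0.3375] yaw -87.13 zax [ 2.e-04 -1.e-04 -1.e+00] F [ 0.6 -0.2 -0.5] w 0.0869 q6 0.85
units to [ 0.5272 -0.2834  0.2728] : [0.25 0.07 2.59]
```

Call:
step_arm --pt "-1 0.25 0.07 0.5 0 0 0" --pt "-1 0 0 1 0 0 0" --pt "-1 0 0 0.7 0 0 0" --pt "-1 0 0 0.39 0 0 0" --pt "-1 0 0 0 0 0 0" --pt "-1 0 0 0 0 0 0" --pt "0.2 0 0 0 0 0 0" --pt "1 0 0 0 0 0 0" --pt "1 0 0 0 0 0 0" --pt "1 0 0 0 0 0 0"

```text
time: 52.75
position: [0.5272, -0.2842, 0.273]
tool_rot: [0.724, -0.69, 0.0, -0.0]
ft_force: [0.2, -0.9, 0.3]
grip_width: 0.0629
```

Call:
step_arm --pt "1 0 0 0 0 0 0" --pt "1 0 0 0 0 0 0" --pt "1 0 0 0 0 0 0" --pt "1 0 0 0 0 0 0" --pt "1 0 0 0 0 0 0" --pt "1 0 0 0 0 0 0" --pt "1 0 0 0 0 0 0" --pt "1 0 0 0 0 0 0" --pt "1 0 0 0 0 0 0" --pt "1 0 0 0 0 0 0"

```text
time: 53.75
position: [0.5271, -0.2841, 0.2725]
tool_rot: [0.724, -0.69, -0.0, -0.0]
ft_force: [-0.2, 1.0, 0.0]
grip_width: 0.0298
```

Run:
```python
from h import *
go((.5272,-.2834,.4),(.4564,.2938,.4))
```

```text
t 53.75 pos [ 0.5271 -0.2841  0.2725] yaw -87.19 zax [-1.e-04  2.e-04 -1.e+00] F [-0.2  1.   0. ] w 0.0298 q6 0.84
units to [ 0.5272 -0.2834  0.4   ] : [-0.03 -0.01 -5.1 ]
units to [0.4564 0.2938 0.4   ] : [-23.2   1.7   0. ]
```

Call:
step_arm --pt "1 0 0 -0.3 0 0 0" --pt "1 0 0 -0.8 0 0 0" --pt "1 0 0 -1 0 0 0" --pt "1 0 0 -1 0 0 0" --pt "1 0 0 -1 0 0 0" --pt "1 -0.4 0 -0.7 0 0 0" --pt "1 -0.8 0.05 -0.3 0 0 0" --pt "1 -1 0.08 0 0 0 0" --pt "1 -1 0.08 0 0 0 0" --pt "1 -1 0.08 0 0 0 0"

```text
time: 54.75
position: [0.5137, -0.1775, 0.3995]
tool_rot: [0.724, -0.69, -0.001, 0.0]
ft_force: [-0.2, 0.2, -2.4]
grip_width: 0.0292
```

Call:
step_arm --pt "1 -1 0.08 0 0 0 0" --pt "1 -1 0.08 0 0 0 0" --pt "1 -1 0.08 0 0 0 0" --pt "1 -1 0.08 0 0 0 0" --pt "1 -1 0.08 0 0 0 0" --pt "1 -1 0.08 0 0 0 0" --pt "1 -1 0.08 0 0 0 0" --pt "1 -1 0.08 0 0 0 0" --pt "1 -1 0.08 0 0 0 0" --pt "1 -1 0.08 0 0 0 0"

```text
time: 55.75
position: [0.481, 0.0709, 0.3995]
tool_rot: [0.724, -0.689, -0.001, 0.001]
ft_force: [0.7, 0.3, -2.0]
grip_width: 0.0295
```

Call:
step_arm --pt "1 -1 0.08 0 0 0 0" --pt "1 -1 0.08 0 0 0 0" --pt "1 -1 0.08 0 0 0 0" --pt "1 -1 0.08 0 0 0 0" --pt "1 -1 0.08 0 0 0 0" --pt "1 -1 0.08 0 0 0 0" --pt "1 -1 0.08 0 0 0 0" --pt "1 -1 0.05 0 0 0 0" --pt "1 -0.6 0 0 0 0 0" --pt "1 -0.2 0 0 0 0 0"

```text
time: 56.75
position: [0.4555, 0.2894, 0.3996]
tool_rot: [0.725, -0.689, -0.0, 0.0]
ft_force: [0.6, 0.1, -2.0]
grip_width: 0.0291
```

Run:
```python
from h import *
go((.4564,.2938,.2797))
```

```text
t 56.75 pos [0.4555 0.2894 0.3996] yaw -87.05 zax [-1.e-03 -3.e-04 -1.e+00] F [ 0.6  0.1 -2. ] w 0.0291 q6 1.88
units to [0.4564 0.2938 0.2797] : [-0.17 -0.05  4.8 ]
```

Call:
step_arm --pt "1 -0.1 -0.04 0.5 0 0 0" --pt "1 0 0 1 0 0 0" --pt "1 0 0 1 0 0 0" --pt "1 0 0 0.9 0 0 0" --pt "1 0 0 0.6 0 0 0" --pt "1 0 0 0.3 0 0 0" --pt "1 0 0 0 0 0 0" --pt "1 0 0 0 0 0 0" --pt "1 0 0 0 0 0 0" --pt "1 0 0 0 0 0 0"

```text
time: 57.75
position: [0.4577, 0.2907, 0.2934]
tool_rot: [0.724, -0.69, 0.0, -0.001]
ft_force: [-0.7, -0.9, -0.9]
grip_width: 0.0294
```

Run:
```python
from h import *
go((.4564,.2938,.2797))
```

```text
t 57.75 pos [0.4577 0.2907 0.2934] yaw -87.19 zax [ 1.9e-03  7.0e-04 -1.0e+00] F [-0.7 -0.9 -0.9] w 0.0294 q6 1.88
units to [0.4564 0.2938 0.2797] : [-0.13  0.05  0.55]
```

Call:
step_arm --pt "1 -0.12 0.03 0 0 0 0" --pt "1 0 0 0.2 0 0 0" --pt "1 0 0 0.2 0 0 0" --pt "1 0 0 0.1 0 0 0" --pt "1 0 0 0.02 0 0 0" --pt "1 0 0 0 0 0 0" --pt "1 0 0 0 0 0 0" --pt "1 0 0 0 0 0 0" --pt "1 0 0 0 0 0 0" --pt "1 0 0 0 0 0 0"

```text
time: 58.75
position: [0.4564, 0.2935, 0.2795]
tool_rot: [0.724, -0.69, -0.0, 0.0]
ft_force: [-0.2, 0.6, 0.3]
grip_width: 0.0294
```

Run:
```python
from h import *
go((.4564,.2938,.2797))
```

```text
t 58.75 pos [0.4564 0.2935 0.2795] yaw -87.19 zax [-2.e-04 -1.e-04 -1.e+00] F [-0.2  0.6  0.3] w 0.0294 q6 1.89
units to [0.4564 0.2938 0.2797] : [-0.01  0.   -0.01]
```

Call:
step_arm --pt "0.2 0 0 0 0 0 0" --pt "0 0 0 0 0 0 0" --pt "-0.5 0 0 0 0 0 0" --pt "-1 0 0 0 0 0 0" --pt "-1 0 0 0 0 0 0" --pt "-1 0 0 -0.4 0 0 0" --pt "-1 0 0 -1 0 0 0" --pt "-1 0 0 -1 0 0 0" --pt "-1 0.4 0 -0.6 0 0 0" --pt "-1 1 -0.1 0 0 0 0"

```text
time: 59.75
position: [0.4611, 0.2593, 0.3574]
tool_rot: [0.725, -0.689, 0.001, -0.003]
ft_force: [-0.7, -0.1, -0.3]
grip_width: 0.0863
```

Call:
step_arm --pt "-1 1 -0.2 0 0 0 0" --pt "-1 1 -0.2 0 0 0 0" --pt "-1 1 -0.2 0 0 0 0" --pt "-1 1 -0.2 0 0 0 0" --pt "-1 1 -0.2 0 0 0 0" --pt "-1 1 -0.2 0 0 0 0" --pt "-1 1 -0.2 0 0 0 0" --pt "-1 1 -0.2 0 0 0 0" --pt "-1 1 -0.2 0 0 0 0" --pt "-1 1 -0.2 0 0 0 0"

```text
time: 60.75
position: [0.5226, 0.0099, 0.3548]
tool_rot: [0.724, -0.69, 0.0, 0.0]
ft_force: [-0.8, 0.5, 0.4]
grip_width: 0.0871
```

Call:
step_arm --pt "-1 1 -0.2 0 0 0 0" --pt "-1 1 -0.2 0 0 0 0" --pt "-1 1 -0.2 0 0 0 0" --pt "-1 1 -0.2 0 0 0 0" --pt "-1 1 -0.2 0 0 0 0" --pt "-1 1 -0.2 0 0 0 0" --pt "-1 1 -0.2 0 0 0 0" --pt "-1 1 -0.2 0 0 0 0" --pt "-1 1 -0.2 0 0 0 0" --pt "-1 1 -0.2 0 0 0 0"

```text
time: 61.75
position: [0.5845, -0.2373, 0.3547]
tool_rot: [0.724, -0.69, -0.0, 0.0]
ft_force: [1.1, -0.1, -0.5]
grip_width: 0.0869
```

Run:
```python
from h import *
i=eyes.camera_info('top');p,d=eyes.camera('top');W=cloud(d,i);z=W[...,2]
m=np.zeros(z.shape,np.uint8);m[228:265,110:235]=z[228:265,110:235]>.1245
M=cv2.moments(m,True);uv=(M['m10']/M['m00'],M['m01']/M['m00']);print(M['m00'],'cone cap now',ray(uv,i,.128),'was .4556 .2923')
go((.5945,-.2919,.34))
```

```text
182.0 cone cap now [[0.45539938 0.29224714 0.128     ]] was .4556 .2923
t 61.8 pos [ 0.5857 -0.2414  0.355 ] yaw -87.35 zax [ 0.0029 -0.0048 -1.    ] F [ 2.4 -2.5  0.9] w 0.087 q6 0.96
units to [ 0.5945 -0.2919  0.34  ] : [ 2.03 -0.26  0.61]
```

The cone is back within 0.3 mm. The square bottle is the last one.

Call:
step_arm --pt "-1 0.8 -0.1 0 0 0 0" --pt "-1 0.8 -0.1 0 0 0 0" --pt "-1 0.4 0 0.4 0 0 0" --pt "-1 0 0 0.2 0 0 0" --pt "-1 0 0 0 0 0 0" --pt "-1 0 0 0 0 0 0" --pt "-1 0 0 0 0 0 0" --pt "-1 0 0 0 0 0 0" --pt "-1 0 0 0 0 0 0" --pt "-1 0 0 0 0 0 0"

```text
time: 62.8
position: [0.5926, -0.2852, 0.3398]
tool_rot: [0.724, -0.689, 0.0, -0.0]
ft_force: [-0.4, -0.3, 0.2]
grip_width: 0.087
```

Run:
```python
from h import *
caps([(.5945,-.2919)],lo=.11)
go((.5944,-.2918,.2725))
```

```text
(0.5945, -0.2919) -> [ 0.5965 -0.2923  0.1218] mean [ 0.5962 -0.2923  0.1215] dia 0.0291
t 62.85 pos [ 0.5925 -0.2853  0.3397] yaw -87.18 zax [ 2.e-04 -1.e-04 -1.e+00] F [ 0.  -0.1 -0.3] w 0.0869 q6 0.9
units to [ 0.5944 -0.2918  0.2725] : [ 0.26 -0.06  2.69]
```

Call:
step_arm --pt "-1 0.26 -0.07 0.5 0 0 0" --pt "-1 0 0 1 0 0 0" --pt "-1 0 0 0.8 0 0 0" --pt "-1 0 0 0.39 0 0 0" --pt "-1 0 0 0 0 0 0" --pt "-1 0 0 0 0 0 0" --pt "0.2 0 0 0 0 0 0" --pt "1 0 0 0 0 0 0" --pt "1 0 0 0 0 0 0" --pt "1 0 0 0 0 0 0"

```text
time: 63.85
position: [0.5947, -0.2919, 0.2728]
tool_rot: [0.724, -0.69, 0.0, -0.0]
ft_force: [0.3, -0.8, 0.2]
grip_width: 0.0626
```

Call:
step_arm --pt "1 0 0 0 0 0 0" --pt "1 0 0 0 0 0 0" --pt "1 0 0 0 0 0 0" --pt "1 0 0 0 0 0 0" --pt "1 0 0 0 0 0 0" --pt "1 0 0 0 0 0 0" --pt "1 0 0 0 0 0 0" --pt "1 0 0 0 0 0 0" --pt "1 0 0 0 0 0 0" --pt "1 0 0 0 0 0 0"

```text
time: 64.85
position: [0.5946, -0.2919, 0.2722]
tool_rot: [0.724, -0.69, 0.0, 0.0]
ft_force: [0.4, -0.5, 0.3]
grip_width: 0.0291
```

Run:
```python
from h import *
go((.5944,-.2918,.4),(.5288,.227,.4))
```

```text
t 64.85 pos [ 0.5946 -0.2919  0.2722] yaw -87.19 zax [-0.e+00 -1.e-04 -1.e+00] F [ 0.4 -0.5  0.3] w 0.0291 q6 0.9
units to [ 0.5944 -0.2918  0.4   ] : [-0.    0.01 -5.11]
units to [0.5288 0.227  0.4   ] : [-20.86   1.6   -0.  ]
```

Call:
step_arm --pt "1 0 0 -0.3 0 0 0" --pt "1 0 0 -0.8 0 0 0" --pt "1 0 0 -1 0 0 0" --pt "1 0 0 -1 0 0 0" --pt "1 0 0 -1 0 0 0" --pt "1 -0.4 0 -0.7 0 0 0" --pt "1 -0.8 0.05 -0.3 0 0 0" --pt "1 -1 0.08 0 0 0 0" --pt "1 -1 0.08 0 0 0 0" --pt "1 -1 0.08 0 0 0 0"

```text
time: 65.85
position: [0.5811, -0.1844, 0.3988]
tool_rot: [0.724, -0.689, -0.002, 0.0]
ft_force: [0.0, -0.2, -2.5]
grip_width: 0.0294
```

Call:
step_arm --pt "1 -1 0.08 0 0 0 0" --pt "1 -1 0.08 0 0 0 0" --pt "1 -1 0.08 0 0 0 0" --pt "1 -1 0.08 0 0 0 0" --pt "1 -1 0.08 0 0 0 0" --pt "1 -1 0.08 0 0 0 0" --pt "1 -1 0.08 0 0 0 0" --pt "1 -1 0.08 0 0 0 0" --pt "1 -1 0.08 0 0 0 0" --pt "1 -1 0.08 0 0 0 0"

```text
time: 66.85
position: [0.5481, 0.0639, 0.3989]
tool_rot: [0.725, -0.689, -0.002, 0.001]
ft_force: [0.7, 0.4, -2.3]
grip_width: 0.0293
```

Call:
step_arm --pt "1 -1 0.08 0 0 0 0" --pt "1 -1 0.08 0 0 0 0" --pt "1 -1 0.08 0 0 0 0" --pt "1 -1 0.08 0 0 0 0" --pt "1 -1 0.08 0 0 0 0" --pt "1 -0.8 0 0 0 0 0" --pt "1 -0.5 0 0 0 0 0" --pt "1 -0.2 0 0 0 0 0" --pt "1 0 0 0 0 0 0" --pt "1 0 0 0 0 0 0"

```text
time: 67.85
position: [0.5318, 0.2227, 0.3995]
tool_rot: [0.724, -0.69, -0.0, 0.0]
ft_force: [1.2, -0.6, -1.9]
grip_width: 0.0294
```

Run:
```python
from h import *
go((.5286,.227,.2797))
```

```text
t 67.85 pos [0.5318 0.2227 0.3995] yaw -87.21 zax [-7.e-04 -6.e-04 -1.e+00] F [ 1.2 -0.6 -1.9] w 0.0294 q6 1.73
units to [0.5286 0.227  0.2797] : [-0.18  0.12  4.79]
```

Call:
step_arm --pt "1 -0.18 0.12 0.5 0 0 0" --pt "1 0 0 1 0 0 0" --pt "1 0 0 1 0 0 0" --pt "1 0 0 0.9 0 0 0" --pt "1 0 0 0.6 0 0 0" --pt "1 0 0 0.2 0 0 0" --pt "1 0 0 0 0 0 0" --pt "1 0 0 0 0 0 0" --pt "1 0 0 0 0 0 0" --pt "1 0 0 0 0 0 0"

```text
time: 68.85
position: [0.5291, 0.2276, 0.2957]
tool_rot: [0.724, -0.69, 0.001, -0.001]
ft_force: [0.5, -0.4, -2.5]
grip_width: 0.0298
```

Run:
```python
from h import *
go((.5288,.227,.2797))
```

```text
t 68.85 pos [0.5291 0.2276 0.2957] yaw -87.2 zax [ 1.9e-03  4.0e-04 -1.0e+00] F [ 0.5 -0.4 -2.5] w 0.0298 q6 1.73
units to [0.5288 0.227  0.2797] : [0.02 0.01 0.64]
```

Call:
step_arm --pt "1 0.02 0 0.2 0 0 0" --pt "1 0 0 0.2 0 0 0" --pt "1 0 0 0.13 0 0 0" --pt "1 0 0 0.08 0 0 0" --pt "1 0 0 0.02 0 0 0" --pt "1 0 0 0 0 0 0" --pt "1 0 0 0 0 0 0" --pt "1 0 0 0 0 0 0" --pt "1 0 0 0 0 0 0" --pt "1 0 0 0 0 0 0"

```text
time: 69.85
position: [0.5288, 0.227, 0.2792]
tool_rot: [0.724, -0.69, 0.0, -0.0]
ft_force: [-0.9, -1.7, 3.7]
grip_width: 0.0295
```

Run:
```python
from h import *
go((.5288,.227,.2797))
```

```text
t 69.85 pos [0.5288 0.227  0.2792] yaw -87.19 zax [ 1.e-04 -1.e-04 -1.e+00] F [-0.9 -1.7  3.7] w 0.0295 q6 1.73
units to [0.5288 0.227  0.2797] : [-0.    0.   -0.02]
```

Seated, with light contact force. Release, retreat upwards and move clear of the view.

Call:
step_arm --pt "1 0 0 -0.02 0 0 0" --pt "0.2 0 0 0 0 0 0" --pt "0 0 0 0 0 0 0" --pt "-0.5 0 0 0 0 0 0" --pt "-1 0 0 0 0 0 0" --pt "-1 0 0 0 0 0 0" --pt "-1 0 0 -0.4 0 0 0" --pt "-1 0 0 -1 0 0 0" --pt "-1 0 0 -1 0 0 0" --pt "-1 0 0 -1 0 0 0"

```text
time: 70.85
position: [0.5288, 0.227, 0.366]
tool_rot: [0.724, -0.69, 0.0, -0.0]
ft_force: [0.0, -0.4, -0.5]
grip_width: 0.085
```

Call:
step_arm --pt "-1 0.5 0.2 -1 0 0 0" --pt "-1 1 0.3 -0.5 0 0 0" --pt "-1 1 0.3 0 0 0 0" --pt "-1 1 0.3 0 0 0 0" --pt "-1 1 0.3 0 0 0 0" --pt "-1 1 0.3 0 0 0 0" --pt "-1 1 0.3 0 0 0 0" --pt "-1 1 0.3 0 0 0 0" --pt "-1 1 0.3 0 0 0 0" --pt "-1 1 0.3 0 0 0 0"

```text
time: 71.85
position: [0.4676, -0.0147, 0.4028]
tool_rot: [0.724, -0.69, 0.001, -0.0]
ft_force: [0.4, -0.0, -0.7]
grip_width: 0.0871
```

Call:
step_arm --pt "-1 1 0.3 0 0 0 0" --pt "-1 1 0.3 0 0 0 0" --pt "-1 1 0.2 0 0 0 0" --pt "-1 1 0.1 0 0 0 0" --pt "-1 1 0 0 0 0 0" --pt "-1 1 0 0 0 0 0" --pt "-1 0.6 0 0 0 0 0" --pt "-1 0 0 0 0 0 0" --pt "-1 0 0 0 0 0 0" --pt "-1 0 0 0 0 0 0"

```text
time: 72.85
position: [0.4534, -0.1785, 0.402]
tool_rot: [0.725, -0.689, -0.001, -0.0]
ft_force: [0.9, -0.0, -0.0]
grip_width: 0.0873
```

Run:
```python
from h import *
go()
i=eyes.camera_info('top');p,d=eyes.camera('top');W=cloud(d,i);z=W[...,2]
cv2.imwrite('pics/tf.png',cv2.convertScaleAbs(p[:,:,::-1],alpha=1.4))
s,_=eyes.camera('scene');cv2.imwrite('pics/sf.png',s[:,:,::-1])
for bx,w in [((185,192,30,25),'.5284 .2254'),((112,194,30,25),'.5212 .3658'),((148,229,30,25),'.4556 .2923')]:
    m=np.zeros(z.shape,np.uint8);x,y,a,b=bx;m[y:y+b,x:x+a]=(z[y:y+b,x:x+a]>.1245)
    M=cv2.moments(m,True)
    if M['m00']: print('cap',ray((M['m10']/M['m00'],M['m01']/M['m00']),i,.128)[0].round(4),'was',w)
m=np.zeros(z.shape,np.uint8);sub=np.s_[150:210,265:335];m[sub]=abs(z[sub]-.0555)<.005
M=cv2.moments(m,True);c=max(cv2.findContours(m,0,1)[0],key=cv2.contourArea);print('jar',ray((M['m10']/M['m00'],M['m01']/M['m00']),i,.056),ray(cv2.minEnclosingCircle(c)[0],i,.056),'mat .5885 .0277')
```

```text
t 72.85 pos [ 0.4534 -0.1785  0.402 ] yaw -87.14 zax [-7.e-04  9.e-04 -1.e+00] F [ 0.9 -0.  -0. ] w 0.0873 q6 0.92
cap [0.5288 0.2257 0.128 ] was .5284 .2254
cap [0.5206 0.3657 0.128 ] was .5212 .3658
cap [0.4556 0.2924 0.128 ] was .4556 .2923
jar [[0.58902417 0.02701482 0.056     ]] [[0.58904065 0.02705279 0.056     ]] mat .5885 .0277
```

View pics/tf.png

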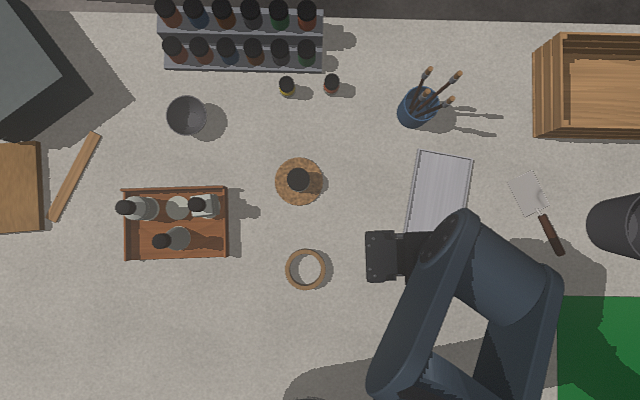

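View pics/sf.png

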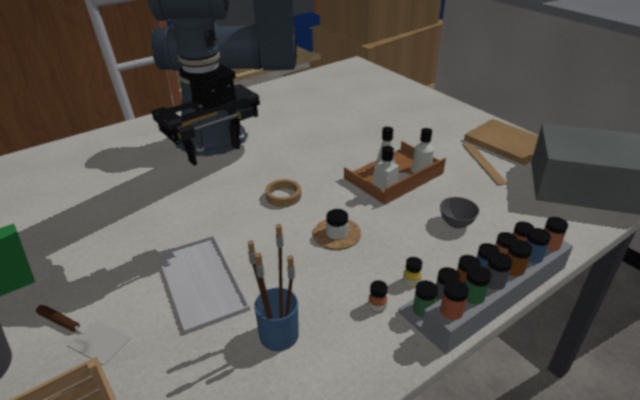

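The jar is upright on the mat at (337,223) in the scene view. All three bottles are back in the caddy at about (388,160) and (425,148), the tray is empty, and the mug, tub and tape are unmoved. Handing in.

```bash
python3 -c "
from rig import robot
print(robot.hand_in())"
```

```text
the job is handed in; nothing more can be done
None
```

The job is done and handed in at about 73 s. I moved the three bottles to the tray by their caps, stood the jar in the middle of the cork mat, and put each bottle back on its own spot.

- **Bottles:** in the last top view, all three caps were within about 0.6 mm of where they started, and everything was upright.
- **Jar:** it measured (0.589, 0.027), against the mat centre at (0.5885, 0.0277).
- **Bystanders:** the mug, tub and tape look unmoved in both final views; I compared these by eye and did not re-measure them.
- **Forces:** the highest wrist force at any reading was about 4 N.
- **Disagreements:** the wrist and top cameras differed by 1–2 mm throughout, within the stated calibration. A few early wrist cap readings were wrong because the cap was partly hidden, so I did not use them. No other check failed.

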